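# Scan and pack an order at the picking station

## Task

Pack this order. Take the scanner and scan the label of every carton standing on the bench, smallest carton first and then up in size: from about a hand's breadth away, hold it steady on the middle of the label for a good second, with the scan line running along the row of bars; then lay the scanner back in its cradle, nose the same way as before. After that tip all the knobs from the cup into the tote's narrow bay and stand the empty cup back on the middle of its mat, and set every carton down gently, upright with its label up and flat on the floor of the tote's wide bay; leave the bottle and the tape roll alone.

Things in the scene. Friction and masses are not known exactly. Their poses are not given: they have to be found in the camera images.
- tote: Fixed yellow plastic order tote on the bench, open on top, 280 (x) by 350 (y) by 85 mm high, walls 6 mm. Origin at the centre of its underside, at bench height; its floor is 12 mm above the bench. A partition 6 mm thick, standing 60 mm above the floor, runs along its x axis at y = -56 mm, so that there is a narrow bay (y from -169 to -59 mm) and a wide bay (y from -53 to +169 mm), both x from -134 to +134 mm.
- cradle: Fixed black scanner cradle, a flat seat 90 mm long (along its x) at 50 mm above the bench between two lips 10 mm high and 6 mm thick along its sides, 49 mm apart; open at both ends. Origin at the centre of its underside, at bench height. The scanner lies on it with its length along the cradle's x and its nose to +x.
- scanner: Handheld barcode scanner, 240 g: a grey barrel 120 mm long (x), 38 mm wide (y), 40 mm high (z) with a black nose at its front (+x) that bends 45 degrees down and reaches to x = +111 mm, z = -43 mm. Origin at the middle of the barrel, which is a good place to grip it across its width; in its cradle the origin is 70 mm above the bench, straight over the cradle's origin.
- beam (a point): Centre of the scanner's window at the end of its nose (91 mm ahead of and 31 mm below the scanner's origin). Its x axis is the line of sight, which points 45 degrees below the barrel's forward direction; its y axis (the barrel's left) is the direction of the scan line, which must run along the row of bars.
- mat: Fixed round black rubber mat for the cup, 110 mm across, 4 mm thick. Origin at the centre of its underside.
- cup_mid (a point): Middle of the axis (47.5 mm up) of a white plastic cup, 95 mm tall, 68 mm across outside at the mouth and 62 mm at the foot, wall 3 mm, inner floor 5 mm up, 160 g; z points to its mouth. It stands on its mat with 5 or 6 loose wooden knobs in it.
- cup_rim (a point): Centre of the cup's mouth, 47.5 mm above its middle.
- knob_1: Dark wooden furniture knob, a plain 22 mm ball with a small brass insert, 12 g; it rolls. Origin at the ball's centre. Starts in the cup.
- knob_2: Dark wooden furniture knob, a plain 22 mm ball with a small brass insert, 12 g; it rolls. Origin at the ball's centre. Starts in the cup.
- knob_3: Dark wooden furniture knob, a plain 22 mm ball with a small brass insert, 12 g; it rolls. Origin at the ball's centre. Starts in the cup.
- knob_4: Dark wooden furniture knob, a plain 22 mm ball with a small brass insert, 12 g; it rolls. Origin at the ball's centre. Starts in the cup.
- knob_5: Dark wooden furniture knob, a plain 22 mm ball with a small brass insert, 12 g; it rolls. Origin at the ball's centre. Starts in the cup; may be absent.
- knob_6: Dark wooden furniture knob, a plain 22 mm ball with a small brass insert, 12 g; it rolls. Origin at the ball's centre. Starts in the cup; may be absent.
- carton_1: Closed cardboard carton, smallest of the four sizes: 70 mm long (x), 50 mm wide (y), 40 mm high (z). Origin at its centre. About 150 g, give or take a third. Stands on the bench, label up; may be absent.
- label_1 (a point): Centre of the white barcode label (54 by 32 mm) on top of carton_1, 20 mm above the carton's centre. Its row of bars runs along the carton's length (x).
- carton_2: Closed cardboard carton, second smallest of the four sizes: 85 mm long (x), 54 mm wide (y), 54 mm high (z). Origin at its centre. About 200 g, give or take a third. Stands on the bench, label up; may be absent.
- label_2 (a point): Centre of the white barcode label (54 by 32 mm) on top of carton_2, 27 mm above the carton's centre. Its row of bars runs along the carton's length (x).
- carton_3: Closed cardboard carton, second largest of the four sizes: 100 mm long (x), 58 mm wide (y), 67 mm high (z). Origin at its centre. About 250 g, give or take a third. Stands on the bench, label up; may be absent.
- label_3 (a point): Centre of the white barcode label (54 by 32 mm) on top of carton_3, 33.5 mm above the carton's centre. Its row of bars runs along the carton's length (x).
- carton_4: Closed cardboard carton, largest of the four sizes: 115 mm long (x), 62 mm wide (y), 80 mm high (z). Origin at its centre. About 300 g, give or take a third. Stands on the bench, label up; may be absent.
- label_4 (a point): Centre of the white barcode label (54 by 32 mm) on top of carton_4, 40 mm above the carton's centre. Its row of bars runs along the carton's length (x).
- bottle: Bystander: clear water bottle, 64 mm across, 190 mm tall, standing at the far edge. Leave it alone.
- tape_roll: Bystander: cardboard tape roll, 90 mm across, 48 mm high, lying at the far edge. Leave it alone.
Things that resemble listed ones, but are neither listed nor needed, are in the scene too. Several things have the shape of the scanner; the one meant has the colours described above.

How it is judged:
By the outcome, as a careful person would: the job done as asked, in the order asked, and still so for the second after the job is handed in, with the robot touching nothing.
Of carton_1, carton_2, carton_3, carton_4 only 2 to 3 are there at a start; the rules pass over those that are not, and their reading is None.
Of knob_5, knob_6 only 1 to 2 are there at a start; the rules pass over those that are not, and their reading is None.
At some moment in a run one of carton_1, carton_2, carton_3, carton_4 may be knocked a few centimetres aside while the robot is not near it.
It also fails if it takes over 210 s, if anything falls off the work surface, if the arm or the gripper's body presses on something with over 40 N, if the wrist force passes 120 N, or if a joint passes its speed limit or range.

## Robot

A 7-joint arm with a two-finger parallel gripper is mounted at the origin on the work surface. World frame = base frame: x ahead of the robot, y to its left, z up, the work surface at z = 0. Lengths are in mm, angles in rad, forces in N, time in s.
With the tool pointing down it reaches from about 400 to 900 mm from the base axis. Payload 5.5 kg.
Tool frame: the origin (TCP) lies midway between the tips of the shut fingers; the grasp point (between the pads) lies 19 mm behind it; z points along the fingers, x is the direction in which the jaws open and shut, and the axes are right-handed (so a half turn about z gives the same grasp; the last joint's range is limited). The gripper opens to 92 mm and grips with 3 to 60 N. Pads are 19 mm wide; open, the fingers measure 130 mm over their backs; the gripper's body (75 mm by 190 mm) begins 47 mm behind the grasp point.
Start: joints at [1.536, 0.501, -0.427, 1.55, 0.221, 1.138, -0.21], TCP at [190.755, -621.379, 226.729] pointing down, gripper open.
Joint ranges: [-2.88, 2.88], [-0.31, 2.03], [-1.54, 1.56], [0.2, 2.42], [-1.41, 4.55], [0.19, 2.02], [-2.57, 2.57]. Speed limits (rad/s): [2.57, 2.57, 3.14, 3.14, 3.14, 3.14, 3.14].

## Interface

Orientations are given as a rotation vector (axis times angle).
In Python, from bench import readout, vision, order gives the robot as it stands. The module is installed in compiled form; this text tells all that it offers.
- The arm moves only by the tool jog_arm, never from a script. Its argument "rows" is a list of rows, each a list of 3 entries, a list of its own where there are three numbers: the turn, a rotation vector about the world's x, y, z in rad, then the shift along the world's x, y, z in mm, then the opening, from 0 (shut) to 1 (fully open). A call has 1 to 5 rows; each row shifts and turns the pose as measured when the row begins; what a row does not reach is not made up. A row lasts 1/10 s, in which the tool goes at most 50 mm and 8.59 degrees, less where a joint would pass 70% of its speed; a pose out of reach is approached as far as the arm can. A call with a gripper value outside its range is refused whole. The fingers move at their own pace and stop on an object; "newtons" is the grip in N (left out, the last holds). Time passes only in rows, so rows that do not move let the fingers close. It gives the time, the measured TCP pose, the force and the opening at its end, in the units of the state.
- readout.state(): the state, without advancing time (a new reading comes with each control period).
- vision.capture(name): name is "side" or "top" or "wrist"; returns a dict with "img" (400x640x3 uint8, red, green, blue), "z_map" (400x640 float32, mm along the optical axis (not along the pixel's ray), 0 where there is no reading), "camera_matrix" (3x3 intrinsics, pixels), "world_from_camera" (4x4, takes a point from camera to world coordinates); the wrist camera has in their place "tool_from_camera" (4x4, takes a point from camera to tool coordinates, whose origin is the TCP and whose axes are the tool frame's). Camera axes: x right, y down, z forward; pixel columns grow to the right and rows downward; lengths in mm; the calibration is good to about 2 mm. A picture is of the moment at which its call begins: read the wrist's pose just before it.
- order.job_done(): hands the job in, once; it reports no verdict.
The state is a dict: "time_s": time; "joints": joint angles; "joint_vel": joint speeds; "joint_efforts": joint torques, N m; "ee_pos": TCP position; "tcp_rot": TCP orientation; "contact_force": force on the tool from outside, world axes, zero at the start; "moment": the same for the moment, N m; "gripper_width": finger opening in mm.
Only numpy, scipy, OpenCV 4.12 (cv2) and the standard library are available. Lean on these libraries where they do the work, as an engineer would, in place of code of your own. Each camera call takes 0.05 s, during which the arm holds its last target. There are 200 camera calls.

## Working session

There is one attempt and no reset: what is moved stays moved. The work goes in short steps, Python scripts to look and compute and a tool call to move; the robot and the scene stay as the last step left them, time stands still between calls to the robot, and variables do not carry over. Pictures are saved under pics/ and viewed, about 12 in all and at most 16, crops included, and the job is handed in when it is done.

Besides the shell and the picture viewer there is one more tool, called after ">>>" as name(argument=value, ...) on one line, values as JSON. jog_arm: Moves the arm, as the interface text tells. Its arguments: {"type":"object","properties":{"rows":{"type":"array"},"newtons":{"type":"number"}},"required":["rows"]}

```bash
mkdir -p pics
cat > h.py <<'E'
import numpy as np, cv2
from scipy.spatial.transform import Rotation as R
from bench import readout, vision, order
def cap(n):
    s=readout.state(); c=vision.capture(n)
    if n=='wrist':
        T=np.eye(4);T[:3,:3]=R.from_rotvec(s['tcp_rot']).as_matrix();T[:3,3]=s['ee_pos']
        c['world_from_camera']=T@np.array(c['tool_from_camera'])
    c['W']=np.array(c['world_from_camera']);c['K']=np.array(c['camera_matrix']);return c
def cloud(c):
    z=c['z_map'];v,u=np.indices(z.shape);K=c['K']
    p=np.stack([(u-K[0,2])/K[0,0]*z,(v-K[1,2])/K[1,1]*z,z],-1)
    return p@c['W'][:3,:3].T+c['W'][:3,3]
def ray(c,uv,h):
    uv=np.atleast_2d(uv).astype(float);K=c['K']
    d=np.stack([(uv[:,0]-K[0,2])/K[0,0],(uv[:,1]-K[1,2])/K[1,1],np.ones(len(uv))],-1)@c['W'][:3,:3].T
    o=c['W'][:3,3];return o+d*((h-o[2])/d[:,2])[:,None]
def save(c,n,crop=None,s=1):
    i=c['img'][...,::-1]
    if crop:i=i[crop[1]:crop[3],crop[0]:crop[2]]
    cv2.imwrite('pics/'+n,cv2.resize(i,None,fx=s,fy=s,interpolation=cv2.INTER_CUBIC))
E
python3 - <<'E'
from h import *
import pickle
for n in('top','side'):
    c=cap(n);save(c,n+'0.png');pickle.dump(c,open(n+'.pkl','wb'));print(n,c['W'].round(3).tolist(),c['K'].tolist(),(c['z_map']>0).mean())
s=readout.state();print(s)
print(np.array(vision.capture('wrist')['tool_from_camera']).round(3))
E
```

```text
top [[-0.114, -0.97, 0.213, 377.46], [-0.993, 0.113, -0.021, -95.761], [-0.004, -0.214, -0.977, 1035.482], [0.0, 0.0, 0.0, 1.0]] [[366.69584631144596, 0.0, 317.17985972722386], [0.0, 366.69584631144596, 198.1339672270954], [0.0, 0.0, 1.0]] 0.9960546875
side [[0.999, -0.035, 0.011, 558.082], [-0.034, -0.767, 0.641, -768.687], [-0.014, -0.641, -0.768, 900.804], [0.0, 0.0, 0.0, 1.0]] [[406.41543903003975, 0.0, 310.758932186909], [0.0, 406.41543903003975, 193.70481026490964], [0.0, 0.0, 1.0]] 0.9962421875
{'time_s': 0.1, 'joints': array([ 1.53623109,  0.50177692, -0.42683   ,  1.55130372,  0.22082239,
        1.13831559, -0.21034046]), 'joint_vel': array([-0.00080123, -0.002924  , -0.00089063, -0.00207278,  0.00059164,
       -0.00073457,  0.00176465]), 'joint_efforts': array([-1.18972934e-02, -5.67863703e+01, -5.83866566e+00, -2.79914117e+01,
       -6.90604909e-02,  2.41276593e-02,  3.80252322e-05]), 'ee_pos': array([ 190.4875862 , -620.8172097 ,  225.78711978]), 'tcp_rot': array([-2.52553529e+00,  1.86667257e+00,  2.14512787e-03]), 'contact_force': array([-0.20335152, -0.05972817, -0.15294509]), 'moment': array([-0.01444555, -0.03163034, -0.02547246]), 'gripper_width': 91.99155773022592}
[[ 1.0000e+00 -1.0000e-03  1.0000e-03  9.8800e-01]
 [ 1.0000e-03  9.5200e-01  3.0700e-01 -8.3015e+01]
 [-1.0000e-03 -3.0700e-01  9.5200e-01 -1.5720e+02]
 [ 0.0000e+00  0.0000e+00  0.0000e+00  1.0000e+00]]
```

View pics/top0.png

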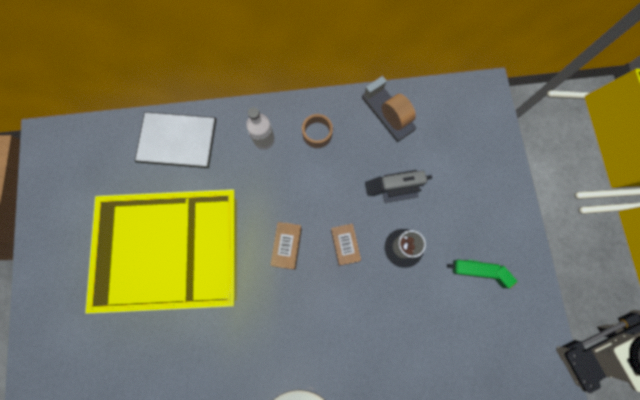

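View pics/side0.png

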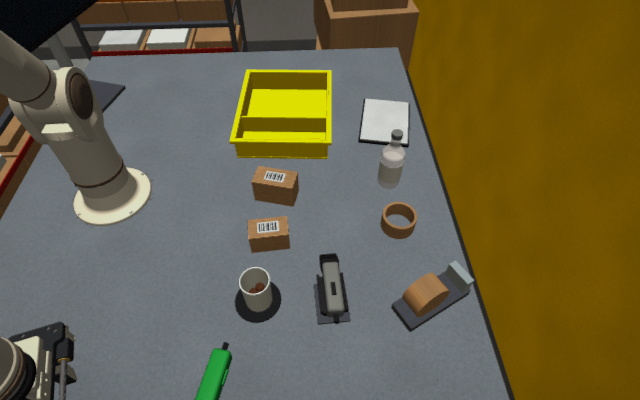

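```bash
cat >> h.py <<'E'
def top_rect(P,m,zlo,zhi):
    m=m&(P[...,2]>zlo)&(P[...,2]<zhi)
    q=P[m];r=cv2.minAreaRect(q[:,:2].astype(np.float32));return q,r
E
python3 - <<'E'
from h import *
import pickle
for n in('top','side'):
    c=pickle.load(open(n+'.pkl','rb'));P=cloud(c);im=c['img'];hsv=cv2.cvtColor(im,cv2.COLOR_RGB2HSV)
    print(n)
    work=(P[...,0]>250)&(P[...,0]<900)&(np.abs(P[...,1])<600)&(P[...,2]>12)&(P[...,2]<250)
    nl,lab,st,_=cv2.connectedComponentsWithStats(work.astype(np.uint8))
    for i in range(1,nl):
        if st[i,4]<60: continue
        m=lab==i;q=P[m];zt=np.percentile(q[:,2],98)
        t=q[q[:,2]>zt-8];r=cv2.minAreaRect(t[:,:2].astype(np.float32))
        print(st[i].tolist(),'ztop',zt.round(1),'c',np.round(r[0],1),'sz',np.round(r[1],1),'ang',round(r[2],1),'rgb',im[m].mean(0).round())
    # bench check
    print('bench z',np.percentile(P[(P[...,0]>300)&(P[...,0]<700)&(np.abs(P[...,1])<300)][:,2],[10,30,50]).round(1))
    # mat: dark pixels near z 4
    hsvv=hsv[...,2];m=(hsvv<60)&(P[...,2]<12)&(P[...,2]>-5)&(P[...,0]>300)&(P[...,0]<800)&(P[...,1]>-400)&(P[...,1]<0)
    k,lb,s2,ce=cv2.connectedComponentsWithStats(m.astype(np.uint8))
    for i in range(1,k):
        if s2[i,4]>80:
            q=P[lb==i];cc=cv2.minEnclosingCircle(q[:,:2].astype(np.float32));print('dark',s2[i].tolist(),np.round(cc[0],1),round(cc[1],1),q[:,2].mean().round(1))
c=pickle.load(open('top.pkl','rb'));save(c,'crop1.png',(260,140,530,300),2.9)
E
```

```text
top
[362, 85, 55, 57, 1677] ztop 110.6 c [ 811.8 -373.8] sz [54.9 51.6] ang 30.5 rgb [99. 87. 77.]
[247, 107, 28, 42, 804] ztop 191.2 c [797.7  19.2] sz [27.  28.6] ang 87.8 rgb [132. 130. 131.]
[302, 114, 31, 34, 485] ztop 50.7 c [ 797.1 -140.2] sz [88.8 88.1] ang 63.9 rgb [109.  89.  73.]
[135, 116, 81, 52, 2927] ztop 18.0 c [825.7 278.6] sz [219.8 157.4] ang 79.1 rgb [191. 197. 201.]
[365, 170, 68, 28, 1238] ztop 93.5 c [ 605.8 -346.8] sz [ 38.6 130.8] ang 2.6 rgb [82. 85. 87.]
[86, 190, 151, 124, 12302] ztop 87.1 c [497.1 297.3] sz [372.9 300.6] ang 86.1 rgb [185. 187.   9.]
[271, 222, 31, 48, 1136] ztop 83.4 c [471.6 -20. ] sz [ 62.1 115.1] ang 75.3 rgb [153. 134. 112.]
[331, 224, 30, 42, 889] ztop 70.8 c [ 457.2 -177.4] sz [100.1  57.8] ang 5.1 rgb [153. 135. 119.]
[394, 231, 32, 27, 663] ztop 100.5 c [ 435.6 -341.5] sz [66.6 66.2] ang 37.1 rgb [105. 101.  99.]
[447, 260, 66, 29, 996] ztop 44.2 c [ 346.4 -538.5] sz [151.9  52.6] ang 66.5 rgb [ 39. 142.  67.]
bench z [-1.8 -0.1  1.5]
dark [386, 230, 33, 36, 348] [ 433.5 -340.1] 50.5 3.9
side
[229, 69, 102, 89, 7914] ztop 88.3 c 
[... 215 characters left out ...]
.4 116.1] ang 76.0 rgb [118.  93.  67.]
[381, 202, 36, 36, 747] ztop 51.2 c [ 797.8 -140.2] sz [87.6 88.6] ang 84.1 rgb [98. 73. 47.]
[248, 216, 42, 35, 1236] ztop 71.1 c [ 458.2 -175.7] sz [99.1 61.4] ang 5.0 rgb [129. 105.  79.]
[316, 253, 32, 71, 1555] ztop 93.8 c [ 607.3 -347.6] sz [ 39.4 129.1] ang 1.4 rgb [74. 74. 71.]
[391, 260, 70, 70, 2484] ztop 111.1 c [ 809.8 -374.3] sz [57.7 51.1] ang 29.1 rgb [99. 83. 67.]
[239, 267, 33, 44, 1119] ztop 101.2 c [ 437.  -340.5] sz [66.6 66.4] ang 87.6 rgb [101.  97.  86.]
[195, 342, 37, 58, 1190] ztop 42.5 c [ 355.5 -514.2] sz [103.1  39.4] ang 76.8 rgb [ 35. 132.  55.]
bench z [-0.3  1.2  2.6]
dark [235, 282, 46, 41, 758] [ 434.1 -341.3] 54.6 5.0
```

View pics/crop1.png

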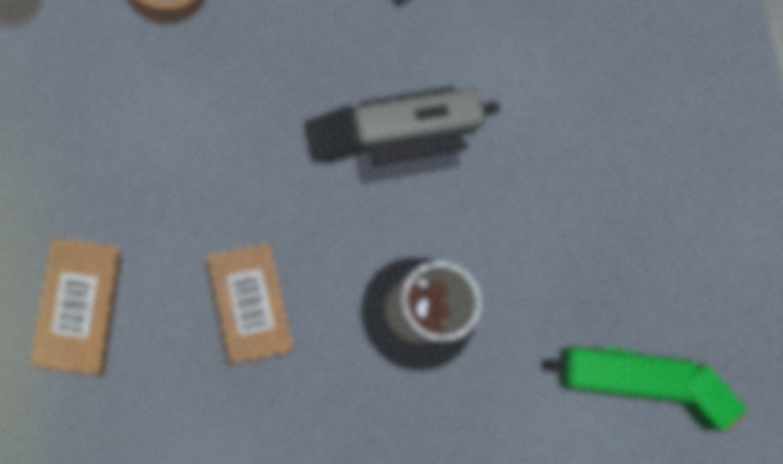

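The top view shows two cartons at (287,245) and (346,244). Their tops sit at 80 and 67 mm, so they are carton_4 and carton_3.

Things that could be taken for the scanner:
- Green look-alike at (480,270).
- Tape dispenser at (392,108).
- Grey barrel with black nose in the cradle at (405,181).

I choose the grey one: its nose points to +y (image left), and the crop confirms the colours. The cup is at (408,243).

Run:
```python
from h import *
import pickle
for n in('top','side'):
    c=pickle.load(open(n+'.pkl','rb'));P=cloud(c);im=c['img'].astype(int)
    roi=(abs(P[...,0]-606)<60)&(abs(P[...,1]+340)<110)
    g=roi&(im.min(-1)>95)&(P[...,2]>84)&(P[...,2]<100)   # grey barrel
    q=P[g];r=cv2.minAreaRect(q[:,:2].astype(np.float32));print(n,'barrel',np.round(r[0],1),np.round(r[1],1),round(r[2],1),len(q), q[:,2].mean())
    # nose
    d=roi&(P[...,2]>25)&(im.max(-1)<70);print('dark y range',P[d][:,1].min(),P[d][:,1].max())
    # tote partition/rim
    y=(im[...,0]>90)&(im[...,2]<60)&(P[...,0]>300)&(P[...,0]<700)&(P[...,1]>80)
    rim=y&(P[...,2]>78);r=cv2.minAreaRect(P[rim][:,:2].astype(np.float32));print('rim',r)
    pt=y&(P[...,2]>64)&(P[...,2]<77)&(abs(P[...,1]-240)<35)&(abs(P[...,0]-496)<100)
    q=P[pt]; print('part',len(q),np.polyfit(q[:,0]-496,q[:,1],1))
s=readout.state()
# xArm7 FK test
def dh(al,a,d,t):
    ca,sa,ct,st=np.cos(al),np.sin(al),np.cos(t),np.sin(t)
    return np.array([[ct,-st,0,a],[st*ca,ct*ca,-sa,-d*sa],[st*sa,ct*sa,ca,d*ca],[0,0,0,1]])
h=np.pi/2
for L in (0,):
    q=s['joints'];T=np.eye(4)
    for (al,a,d),t in zip([(0,0,267),(-h,0,0),(h,0,293),(h,52.5,0),(h,77.5,342.5),(h,0,0),(-h,76,97+L)],q): T=T@dh(al,a,d,t)
    print('xarm7',T.round(3).tolist(),np.hypot(*T[:2,3]),'meas',s['ee_pos'],np.hypot(*s['ee_pos'][:2]),R.from_rotvec(s['tcp_rot']).as_matrix().round(3).tolist())
```

```text
top barrel [ 608.5 -354.2] [ 35.6 117.1] 1.5 464 89.5716370924547
dark y range -426.74638774755203 -254.04058715741687
rim ((497.5472412109375, 297.09039306640625), (372.56304931640625, 297.9666442871094), 85.95186614990234)
part 257 [-6.73385757e-02  2.39926359e+02]
side barrel [ 608.8 -353.8] [ 32.2 112.7] 2.5 597 90.48158286192859
dark y range -430.5632970502271 -253.09989871017854
rim ((496.2250671386719, 297.68914794921875), (375.33355712890625, 297.3817138671875), 86.3398208618164)
part 248 [-6.02377829e-02  2.41056401e+02]
xarm7 [[0.301, 0.954, -0.016, 216.934], [0.953, -0.301, -0.037, 547.879], [-0.04, -0.004, -0.999, 312.463], [0.0, 0.0, 0.0, 1.0]] 589.2641052205041 meas [ 190.52751254 -620.90729835  225.93033484] 649.4817981916578 [[0.293, -0.956, -0.0], [-0.956, -0.293, 0.001], [-0.001, -0.0, -1.0]]
```

>>> jog_arm(rows=[[[0,0,0],[50,0,40],1],[[0,0,0],[50,30,0],1],[[0,0,0],[40,30,0],1],[[0,0,0],[40,30,0],1],[[0,0,0],[40,30,0],1]])

```text
time_s: 0.65
ee_pos: [389.7, -505.5, 255.4]
tcp_rot: [2.504, -1.893, -0.012]
contact_force: [0.6, -1.0, -0.1]
gripper_width: 91.8
```

>>> jog_arm(rows=[[[0,0,0.148],[24,17,-6],1],[[0,0,0.148],[24,17,-6],1],[[0,0,0.148],[24,17,-6],1],[[0,0,0.148],[24,17,-6],1],[[0,0,0.148],[24,17,-6],1]])

```text
time_s: 1.15
ee_pos: [518.4, -411.9, 225.0]
tcp_rot: [3.025, -0.838, -0.008]
contact_force: [0.9, 0.5, 0.2]
gripper_width: 91.5
```

>>> jog_arm(rows=[[[0,0,0.148],[24,17,-6],1],[[0,0,0.148],[24,17,-6],1],[[0,0,0.148],[24,17,-6],1],[[0,0,0.148],[24,17,-6],1],[[0,0,0],[0,0,0],1]])

```text
time_s: 1.65
ee_pos: [619.9, -335.0, 196.9]
tcp_rot: [-3.139, -0.109, 0.009]
contact_force: [-0.1, 0.7, -0.5]
gripper_width: 91.9
```

```bash
cat >> h.py <<'E'
def pose():
    s=readout.state();M=R.from_rotvec(s['tcp_rot']).as_matrix()
    print('t',round(s['time_s'],2),'tcp',s['ee_pos'].round(1),'F',s['contact_force'].round(1),'w',round(s['gripper_width'],1),'j',s['joints'].round(3))
    print(' toolx',M[:,0].round(3),np.degrees(np.arctan2(M[1,0],M[0,0])).round(2),'tooly',M[:,1].round(3),'toolz',M[:,2].round(3));
    with open('log.txt','a') as f: f.write(repr((s['joints'].tolist(),s['ee_pos'].tolist(),s['tcp_rot'].tolist()))+'\n')
    return s,M
E
python3 - <<'E'
from h import *
pose();c=cap('wrist');P=cloud(c);im=c['img'].astype(int);save(c,'w1.png')
roi=(abs(P[...,0]-606)<60)&(abs(P[...,1]+340)<110)
g=roi&(im.min(-1)>95)&(P[...,2]>82)&(P[...,2]<100)
q=P[g];r=cv2.minAreaRect(q[:,:2].astype(np.float32));print('barrel',r,q[:,2].mean())
E
```

```text
t 1.65 tcp [ 619.9 -335.   196.9] F [-0.1  0.7 -0.5] w 91.9 j [ 0.93   0.715 -0.765  1.409  0.505  1.224  0.184]
 toolx [ 0.998  0.069 -0.006] 3.96 tooly [ 0.069 -0.998 -0.001] toolz [-0.006  0.001 -1.   ]
barrel ((608.0286865234375, -352.0143127441406), (37.91867446899414, 122.74185943603516), 3.4564342498779297) 88.8260216853395
```

View pics/w1.png

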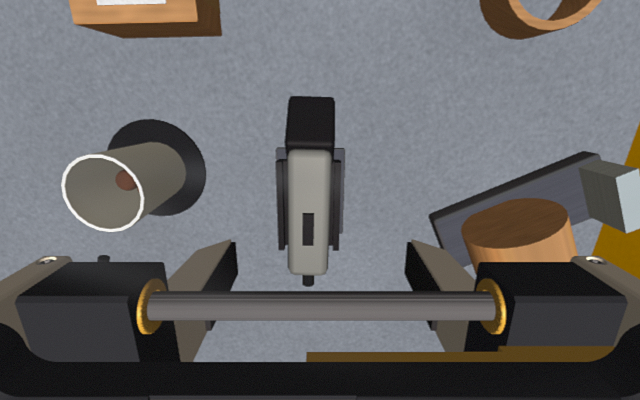

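The wrist view shows the grey barrel with its black nose at (311,190), lying between the cradle lips, with the cup at (103,190). Next I align, go down and grip.

>>> jog_arm(rows=[[[0,0,-0.02],[-12,-17,-30],1],[[0,0,0],[0,0,-35],1],[[0,0,0],[0,0,-30],1],[[0,0,0],[0,0,-15],1],[[0,0,0],[0,0,0],1]])

```text
time_s: 2.2
ee_pos: [602.1, -361.8, 85.1]
tcp_rot: [3.134, 0.045, -0.013]
contact_force: [-0.5, 0.3, 0.3]
gripper_width: 91.9
```

Run:
```python
from h import *
pose()
```

```text
t 2.2 tcp [ 602.1 -361.8   85.1] F [-0.5  0.3  0.3] w 91.9 j [ 0.939  0.817 -0.693  1.494  0.58   1.047  0.131]
 toolx [ 1.     0.028 -0.008] 1.63 tooly [ 0.029 -1.     0.007] toolz [-0.008 -0.007 -1.   ]
```

>>> jog_arm(rows=[[[0.007,-0.008,0.015],[6,9,-10],1],[[0,0,0],[0,0,-6],1],[[0,0,0],[0,0,0],1]])

```text
time_s: 2.5
ee_pos: [609.7, -353.9, 71.2]
tcp_rot: [3.139, 0.066, 0.006]
contact_force: [-0.3, -0.3, 0.4]
gripper_width: 91.5
```

Run:
```python
from h import *
pose()
```

```text
t 2.5 tcp [ 609.7 -353.9   71.2] F [-0.3 -0.3  0.4] w 91.5 j [ 0.929  0.835 -0.693  1.501  0.59   1.018  0.127]
 toolx [0.999 0.042 0.004] 2.41 tooly [ 0.042 -0.999  0.002] toolz [ 0.004 -0.002 -1.   ]
```

>>> jog_arm(rows=[[[0,0,0],[-1,1,-6],1],[[0,0,0],[0,0,0],0],[[0,0,0],[0,0,0],0],[[0,0,0],[0,0,0],0],[[0,0,0],[0,0,0],0]], newtons=40)

```text
time_s: 3.0
ee_pos: [610.8, -352.9, 67.8]
tcp_rot: [3.137, 0.067, 0.012]
contact_force: [-0.3, 0.0, 0.1]
gripper_width: 64.1
```

>>> jog_arm(rows=[[[0,0,0],[0,0,0],0],[[0,0,0],[0,0,0],0],[[0,0,0],[0,0,0],0]])

```text
time_s: 3.3
ee_pos: [611.0, -353.2, 68.2]
tcp_rot: [3.136, 0.066, 0.013]
contact_force: [-0.2, -0.7, -1.0]
gripper_width: 40.3
```

Run:
```python
from h import *
pose()
```

```text
t 3.3 tcp [ 611.  -353.2   68.2] F [-0.2 -0.7 -1. ] w 40.3 j [ 0.927  0.836 -0.691  1.505  0.594  1.007  0.122]
 toolx [0.999 0.042 0.008] 2.43 tooly [ 0.042 -0.999  0.005] toolz [ 0.008 -0.004 -1.   ]
```

>>> jog_arm(rows=[[[0,0,0],[0,0,0],0.55],[[0.004,-0.008,0],[-2,0,-4],0.55],[[0,0,0],[0,0,-1],0.5],[[0,0,0],[0,0,0],0],[[0,0,0],[0,0,0],0]])

```text
time_s: 3.8
ee_pos: [608.7, -353.4, 62.7]
tcp_rot: [3.141, 0.066, 0.027]
contact_force: [-0.2, -0.2, 1.1]
gripper_width: 37.7
```

>>> jog_arm(rows=[[[0,0,0],[0,0,0],0],[[0,0,0],[0,0,0],0],[[0,0,0],[0,0,0],0],[[0,0,0],[0,0,0],0]])

```text
time_s: 4.2
ee_pos: [608.7, -353.4, 62.6]
tcp_rot: [3.141, 0.066, 0.027]
contact_force: [0.3, -0.5, 0.1]
gripper_width: 37.8
```

Run:
```python
from h import *
pose()
```

```text
t 4.2 tcp [ 608.7 -353.4   62.6] F [ 0.3 -0.5  0.1] w 37.8 j [ 0.936  0.838 -0.691  1.518  0.595  0.987  0.124]
 toolx [0.999 0.042 0.017] 2.41 tooly [ 0.042 -0.999  0.001] toolz [ 0.017  0.    -1.   ]
```

>>> jog_arm(rows=[[[0,0,0],[0,0,15],0],[[0,0,0],[0,0,30],0],[[0,0,0],[0,0,35],0],[[0,0,0],[0,0,25],0],[[0,0,0],[0,0,0],0]])

```text
time_s: 4.7
ee_pos: [606.0, -351.6, 171.3]
tcp_rot: [-3.138, -0.068, -0.019]
contact_force: [1.3, -0.4, -2.3]
gripper_width: 37.7
```

```bash
cat >> h.py <<'E'
def T_(M,p):
    T=np.eye(4);T[:3,:3]=M;T[:3,3]=p;return T
# grasp: tool pose and scanner pose in cradle
yw=np.radians(92.4);c_,s_=np.cos(yw),np.sin(yw)
Tsc0=T_(np.array([[c_,-s_,0],[s_,c_,0],[0,0,1]]),[608.4,-352.6,70])
Ttg0=T_(R.from_rotvec([3.141,0.066,0.027]).as_matrix(),[608.7,-353.4,62.6])
TS=np.linalg.inv(Ttg0)@Tsc0
def cartons(name,zs=((3,67),(4,80))):
    c=cap(name);P=cloud(c);im=c['img'].astype(int);out={}
    for k,z in zs:
        brown=((im[...,0]-im[...,2]>25)|(im.min(-1)>140))&(P[...,2]>z-5)&(P[...,2]<z+8)&(P[...,0]>330)&(P[...,0]<640)&(P[...,1]>-290)&(P[...,1]<100)
        n,lb,st,_=cv2.connectedComponentsWithStats(brown.astype(np.uint8))
        for i in range(1,n):
            if st[i,4]<80: continue
            q=P[lb==i];r=cv2.minAreaRect(q[:,:2].astype(np.float32))
            (w,h),a=r[1],r[2]
            if w<h:a-=90
            a=(a+90)%180-90
            print(name,'carton',k,np.round(r[0],1),np.round(r[1],1),'len ang',round(a,1),'z',np.median(q[:,2]).round(1),st[i,4])
    return c,P
def scan_target(lab,ang,dist=95,pitch=0.2):
    h=np.radians(ang+90)
    Ms=R.from_euler('z',h).as_matrix()@R.from_euler('y',pitch).as_matrix()
    los=Ms@np.array([1,0,-1])/2**.5
    o=np.array(lab)-dist*los-Ms@np.array([91,0,-31])
    Tt=T_(Ms,o)@np.linalg.inv(TS);return Tt
def delta(Tt):
    s,M=pose();print('shift',(Tt[:3,3]-s['ee_pos']).round(1),'turn',R.from_matrix(Tt[:3,:3]@M.T).as_rotvec().round(3))
    Tb=T_(M,s['ee_pos'])@TS@T_(np.eye(3),[91,0,-31]);l=Tb[:3,:3]@np.array([1,0,-1])/2**.5
    return Tb[:3,3],l,Tb[:3,1]
E
python3 - <<'E'
from h import *
cartons('top');c,P=cartons('side');save(c,'s1.png',(180,120,420,340),2.5)
delta(scan_target([457.7,-176.5,67],5))
delta(scan_target([472,-19.5,80],-14.5))
E
```

```text
top carton 3 [ 457.4 -177.2] [99.4 57.3] len ang 5.2 z 67.2 751
top carton 4 [471.5 -20.1] [ 62.  114.9] len ang -14.8 z 80.3 1014
side carton 3 [478.7 -43.3] [127.   53.7] len ang 13.1 z 68.2 140
side carton 3 [ 458.2 -177. ] [99.7 61.1] len ang 6.1 z 68.4 656
side carton 4 [472. -19.] [ 64.6 115.5] len ang -15.1 z 81.6 727
t 4.8 tcp [ 603.9 -351.1  167.1] F [-0.2  0.1 -2.7] w 37.6 j [ 0.971  0.727 -0.755  1.462  0.513  1.153  0.179]
 toolx [0.999 0.043 0.007] 2.49 tooly [ 0.043 -0.999 -0.005] toolz [ 0.007  0.005 -1.   ]
shift [-133.9   37.3   20.5] turn [-0.204 -0.023  0.045]
t 4.8 tcp [ 603.9 -351.1  167.1] F [-0.2  0.1 -2.7] w 37.6 j [ 0.971  0.727 -0.755  1.462  0.513  1.153  0.179]
 toolx [0.999 0.043 0.007] 2.49 tooly [ 0.043 -0.999 -0.005] toolz [ 0.007  0.005 -1.   ]
shift [-166.1  198.1   33.5] turn [-0.206  0.012 -0.294]
```

View pics/s1.png

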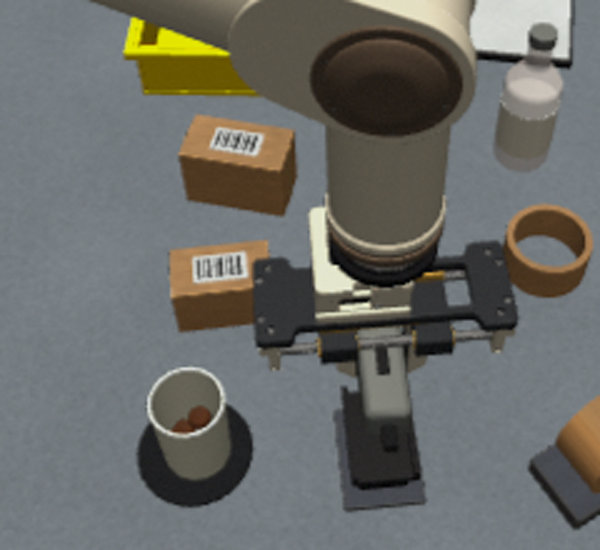

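>>> jog_arm(rows=[[[-0.04,-0.005,0.01],[-25,7,8],0],[[-0.05,-0.005,0.01],[-35,9,6],0],[[-0.05,-0.005,0.01],[-35,9,4],0],[[-0.05,-0.005,0.01],[-25,8,2],0],[[0,0,0],[0,0,0],0]])

```text
time_s: 5.3
ee_pos: [471.8, -314.2, 174.1]
tcp_rot: [2.96, 0.126, 0.011]
contact_force: [1.0, 0.9, -2.2]
gripper_width: 37.6
```

>>> jog_arm(rows=[[[0,0,0],[0,0,0],0]])

```text
time_s: 5.4
ee_pos: [470.4, -314.0, 173.0]
tcp_rot: [2.961, 0.127, 0.009]
contact_force: [1.0, 0.3, -2.2]
gripper_width: 37.8
```

Run:
```python
from h import *
o,l,y=delta(scan_target([457.6,-177,67],5.4))
t=(67-o[2])/l[2];print('window',o.round(1),'hit',(o+t*l).round(1),'dist',t.round(1),'left ax',y.round(3))
c,P=cartons('wrist');save(c,'w2.png')
```

```text
t 5.4 tcp [ 470.4 -314.   173. ] F [ 1.   0.3 -2.2] w 37.8 j [ 1.067  0.428 -0.773  1.904  0.581  0.93   0.082]
 toolx [ 0.996  0.085 -0.002] 4.89 tooly [ 0.084 -0.981  0.177] toolz [ 0.013 -0.176 -0.984]
shift [ 0.4 -0.2 14.6] turn [-0.02  -0.021  0.012]
window [ 462.3 -228.2  133.5] hit [ 457.3 -182.2   67. ] dist 81.0 left ax [-0.996 -0.082  0.019]
wrist carton 3 [ 460.5 -198.3] [99.8 18. ] len ang 4.8 z 66.3 4754
```

View pics/w2.png

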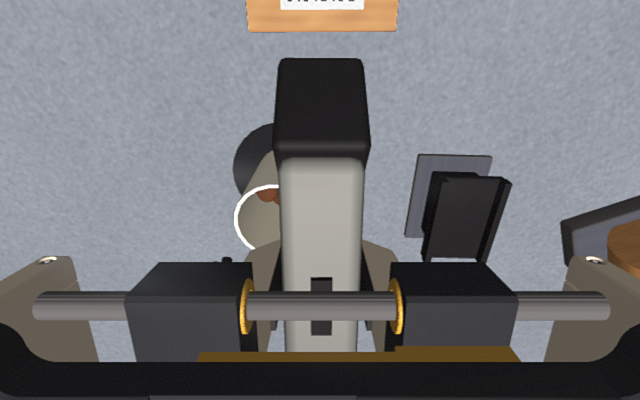

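>>> jog_arm(rows=[[[-0.02,-0.02,0.01],[0,0,8],0],[[0,0,0],[0,0,6],0],[[0,0,0],[0,0,0],0],[[0,0,0],[0,0,0],0]])

```text
time_s: 5.85
ee_pos: [472.9, -314.4, 186.9]
tcp_rot: [2.942, 0.137, 0.042]
contact_force: [-0.7, -0.4, -2.7]
gripper_width: 37.5
```

Run:
```python
from h import *
o,l,y=delta(scan_target([457.6,-177,67],5.4))
t=(67-o[2])/l[2];print('window',o.round(1),'hit',(o+t*l).round(1),'dist',t.round(1),'left ax',y.round(3))
c,P=cartons('wrist')
s=readout.state();Ti=np.linalg.inv(T_(R.from_rotvec(s['tcp_rot']).as_matrix(),s['ee_pos']));Q=P@Ti[:3,:3].T+Ti[:3,3]
im=c['img'].astype(int);m=np.zeros(Q.shape[:2],bool);m[158:250,280:360]=1
g=m&(im.min(-1)>110)&(abs(Q[...,2]+27)<15)
q=Q[g];A=np.c_[q[:,:2],np.ones(len(q))];k,*_=np.linalg.lstsq(A,q[:,2],rcond=None);print('barrel top plane in tool',k,'x mid',(q[:,0].min()+q[:,0].max())/2,'y range',q[:,1].min(),q[:,1].max(),len(q))
print('front end y pred', (TS@[60,0,20,1])[:3], 'x skew',np.polyfit(q[:,1],q[:,0],1))
```

```text
t 5.85 tcp [ 472.9 -314.4  186.9] F [-0.7 -0.4 -2.7] w 37.5 j [ 1.081  0.396 -0.786  1.912  0.574  0.918  0.094]
 toolx [0.995 0.095 0.019] 5.46 tooly [ 0.089 -0.977  0.196] toolz [ 0.038 -0.193 -0.98 ]
shift [-2.   0.2  0.6] turn [-0.003  0.002  0.003]
window [ 464.9 -229.3  145.8] hit [ 460.3 -176.9   67. ] dist 94.8 left ax [-0.996 -0.092 -0.003]
wrist carton 3 [ 460.7 -199.5] [99.8 16.4] len ang 5.3 z 66.4 3866
barrel top plane in tool [ 1.13947597e-02 -1.47834324e-02 -2.66504637e+01] x mid -0.4071472715042148 y range -56.93595245383648 -16.429375962328436 6770
front end y pred [  0.21277054 -60.80793727 -27.40917381] x skew [ 0.01243234 -0.20521706]
```

>>> jog_arm(rows=[[[0,0,0],[-2,-1,0],0],[[0,0,0],[0,0,0],0],[[0,0,0],[0,0,0],0],[[0,0,0],[0,0,0],0],[[0,0,0],[0,0,0],0]])

```text
time_s: 6.4
ee_pos: [471.0, -315.8, 186.6]
tcp_rot: [2.943, 0.136, 0.043]
contact_force: [0.1, 0.8, -2.9]
gripper_width: 37.6
```

>>> jog_arm(rows=[[[0,0,0],[0,0,0],0],[[0,0,0],[0,0,0],0],[[0,0,0],[0,0,0],0],[[0,0,0],[0,0,0],0],[[0,0,0],[0,0,0],0]])

```text
time_s: 6.9
ee_pos: [471.0, -315.7, 186.5]
tcp_rot: [2.943, 0.137, 0.042]
contact_force: [-0.1, -0.3, -2.7]
gripper_width: 37.9
```

>>> jog_arm(rows=[[[0,0,0],[0,0,0],0],[[0,0,0],[0,0,0],0],[[0,0,0],[0,0,0],0],[[0,0,0],[0,0,0],0],[[0,0,0],[0,0,0],0]])

```text
time_s: 7.4
ee_pos: [471.1, -315.7, 186.6]
tcp_rot: [2.943, 0.137, 0.043]
contact_force: [0.6, -0.6, -2.7]
gripper_width: 37.7
```

Run:
```python
from h import *
o,l,y=delta(scan_target([458,-177,67],5.4))
t=(67-o[2])/l[2];print('hit',(o+t*l).round(1),'dist',t.round(1),'left ax',y.round(3))
cartons('side');cartons('top')
delta(scan_target([471.8,-19.5,80],-14.9))
```

```text
t 7.4 tcp [ 471.1 -315.7  186.6] F [ 0.6 -0.6 -2.7] w 37.7 j [ 1.086  0.395 -0.786  1.915  0.572  0.915  0.098]
 toolx [0.995 0.095 0.02 ] 5.43 tooly [ 0.089 -0.977  0.195] toolz [ 0.038 -0.192 -0.981]
shift [0.2 1.5 1. ] turn [-0.004  0.002  0.003]
hit [ 458.5 -178.3   67. ] dist 94.5 left ax [-0.996 -0.091 -0.003]
side carton 4 [494.9 -24.8] [66.3 67.8] len ang -15.0 z 81.4 363
top carton 3 [ 457.4 -177.3] [99.2 57.7] len ang 4.9 z 67.2 723
top carton 4 [471.7 -20.1] [ 61.9 115.2] len ang -14.8 z 80.3 978
t 7.5 tcp [ 471.  -315.6  186.5] F [ 0.3  0.  -2.6] w 37.8 j [ 1.086  0.395 -0.786  1.915  0.572  0.915  0.098]
 toolx [0.995 0.095 0.02 ] 5.43 tooly [ 0.089 -0.977  0.195] toolz [ 0.038 -0.192 -0.981]
shift [-34.4 162.9  14. ] turn [-0.004  0.003 -0.351]
```

>>> jog_arm(rows=[[[0,0,-0.06],[-6,25,4],0],[[0,0,-0.08],[-8,38,4],0],[[0,0,-0.08],[-8,38,3],0],[[0,0,-0.08],[-7,34,2],0],[[0,0,-0.04],[-3,18,0],0]])

```text
time_s: 8.0
ee_pos: [437.1, -162.1, 200.1]
tcp_rot: [2.917, -0.395, -0.006]
contact_force: [0.3, 0.2, -1.8]
gripper_width: 37.6
```

>>> jog_arm(rows=[[[0,0,0],[0,0,0],0],[[0,0,0],[0,0,0],0]])

```text
time_s: 8.2
ee_pos: [437.8, -159.3, 200.7]
tcp_rot: [2.918, -0.386, -0.004]
contact_force: [0.3, -0.7, -1.7]
gripper_width: 37.3
```

Run:
```python
from h import *
o,l,y=delta(scan_target([471.7,-19,80],-14.9))
t=(80-o[2])/l[2];print('hit',(o+t*l).round(1),'dist',t.round(1),'left ax',y.round(3))
cartons('wrist')
```

```text
t 8.2 tcp [ 437.8 -159.3  200.7] F [ 0.3 -0.7 -1.7] w 37.3 j [ 0.866  0.249 -0.821  2.042  0.456  0.996 -0.467]
 toolx [ 0.966 -0.258  0.023] -14.93 tooly [-0.257 -0.946  0.196] toolz [-0.028 -0.195 -0.98 ]
shift [-1.2  7.1 -0.2] turn [-0.001  0.007  0.004]
hit [474.5 -25.7  80. ] dist 95.7 left ax [-0.965  0.261 -0.007]
wrist carton 3 [ 489.4 -175.3] [39.  58.7] len ang -86.4 z 66.5 1799
wrist carton 4 [466.7 -45. ] [ 11.4 114.7] len ang -15.0 z 79.3 3289
```

>>> jog_arm(rows=[[[0,0.005,0],[-1,8,0],0],[[0,0,0],[0,0,0],0],[[0,0,0],[0,0,0],0],[[0,0,0],[0,0,0],0],[[0,0,0],[0,0,0],0]])

```text
time_s: 8.75
ee_pos: [436.5, -154.5, 200.2]
tcp_rot: [2.917, -0.393, -0.013]
contact_force: [0.1, -0.2, -3.5]
gripper_width: 38.0
```

>>> jog_arm(rows=[[[0,0,0],[0,0,0],0],[[0,0,0],[0,0,0],0],[[0,0,0],[0,0,0],0],[[0,0,0],[0,0,0],0],[[0,0,0],[0,0,0],0]])

```text
time_s: 9.25
ee_pos: [436.4, -155.0, 200.1]
tcp_rot: [2.917, -0.394, -0.014]
contact_force: [0.5, -0.0, -2.5]
gripper_width: 38.0
```

>>> jog_arm(rows=[[[0,0,0],[0,0,0],0],[[0,0,0],[0,0,0],0],[[0,0,0],[0,0,0],0],[[0,0,0],[0,0,0],0],[[0,0,0],[0,0,0],0]])

```text
time_s: 9.75
ee_pos: [436.4, -154.9, 200.1]
tcp_rot: [2.917, -0.394, -0.013]
contact_force: [-1.0, 0.6, -2.3]
gripper_width: 38.3
```

Run:
```python
from h import *
o,l,y=delta(scan_target([471.7,-19,80],-14.9))
t=(80-o[2])/l[2];print('hit',(o+t*l).round(1),'dist',t.round(1),'left ax',y.round(3))
c,P=cartons('top')
cartons('side');delta(Ttg0)
```

```text
t 9.75 tcp [ 436.4 -154.9  200.1] F [-1.   0.6 -2.3] w 38.3 j [ 0.858  0.251 -0.823  2.041  0.455  1.005 -0.482]
 toolx [ 0.964 -0.264  0.017] -15.28 tooly [-0.262 -0.945  0.196] toolz [-0.035 -0.194 -0.98 ]
shift [0.1 2.7 0.4] turn [-0.002  0.001  0.01 ]
hit [473.1 -21.8  80. ] dist 94.9 left ax [-0.964  0.267 -0.001]
side carton 3 [484.7 -51.3] [22.5 81.6] len ang -0.2 z 68.3 96
side carton 3 [ 457.9 -176.3] [100.2  61.2] len ang 6.8 z 68.4 748
side carton 4 [494.3 -25. ] [67.3 69.3] len ang -15.2 z 81.5 364
t 9.85 tcp [ 436.4 -154.9  200.1] F [-0.5  0.  -2. ] w 38.0 j [ 0.858  0.251 -0.823  2.041  0.455  1.005 -0.482]
 toolx [ 0.964 -0.264  0.018] -15.28 tooly [-0.262 -0.945  0.197] toolz [-0.035 -0.194 -0.98 ]
shift [ 172.3 -198.5 -137.5] turn [ 0.197 -0.022  0.311]
```

>>> jog_arm(rows=[[[0,0,0.01],[-1,5,0],0],[[0,0,0],[0,0,0],0],[[0,0,0],[0,0,0],0],[[0,0,0],[0,0,0],0],[[0,0,0],[0,0,0],0]])

```text
time_s: 10.35
ee_pos: [435.3, -149.2, 200.2]
tcp_rot: [2.919, -0.377, -0.012]
contact_force: [0.4, 0.5, -2.3]
gripper_width: 37.6
```

>>> jog_arm(rows=[[[0,0,0],[0,0,0],0],[[0,0,0],[0,0,0],0],[[0,0,0],[0,0,0],0],[[0,0,0],[0,0,0],0],[[0,0,0],[0,0,0],0]])

```text
time_s: 10.85
ee_pos: [435.3, -149.5, 200.1]
tcp_rot: [2.919, -0.378, -0.012]
contact_force: [0.1, 0.4, -2.2]
gripper_width: 37.8
```

>>> jog_arm(rows=[[[0,0,0],[0,0,0],0],[[0,0,0],[0,0,0],0],[[0,0,0],[0,0,0],0],[[0,0,0],[0,0,0],0],[[0,0,0],[0,0,0],0]])

```text
time_s: 11.35
ee_pos: [435.3, -149.5, 200.1]
tcp_rot: [2.919, -0.378, -0.012]
contact_force: [0.3, 0.3, -2.0]
gripper_width: 37.8
```

Run:
```python
from h import *
o,l,y=delta(scan_target([471.7,-19,80],-14.9))
t=(80-o[2])/l[2];print('hit',(o+t*l).round(1),'dist',t.round(1),'left ax',y.round(3))
c,P=cartons('top');save(c,'t2.png',(230,150,470,330),3)
delta(Ttg0)
```

```text
t 11.35 tcp [ 435.3 -149.5  200.1] F [ 0.3  0.3 -2. ] w 37.8 j [ 0.854  0.246 -0.829  2.047  0.452  1.003 -0.481]
 toolx [ 0.967 -0.253  0.017] -14.66 tooly [-0.251 -0.948  0.197] toolz [-0.033 -0.194 -0.98 ]
shift [ 1.2 -2.7  0.4] turn [-0.002  0.001 -0.001]
hit [470.5 -16.   80. ] dist 94.9 left ax [-0.967  0.256 -0.001]
t 11.4 tcp [ 435.3 -149.5  200.1] F [ 0.8  0.5 -2.8] w 37.8 j [ 0.854  0.246 -0.829  2.047  0.452  1.003 -0.481]
 toolx [ 0.967 -0.253  0.017] -14.66 tooly [-0.251 -0.948  0.196] toolz [-0.033 -0.194 -0.98 ]
shift [ 173.4 -203.9 -137.5] turn [ 0.197 -0.021  0.3  ]
```

View pics/t2.png

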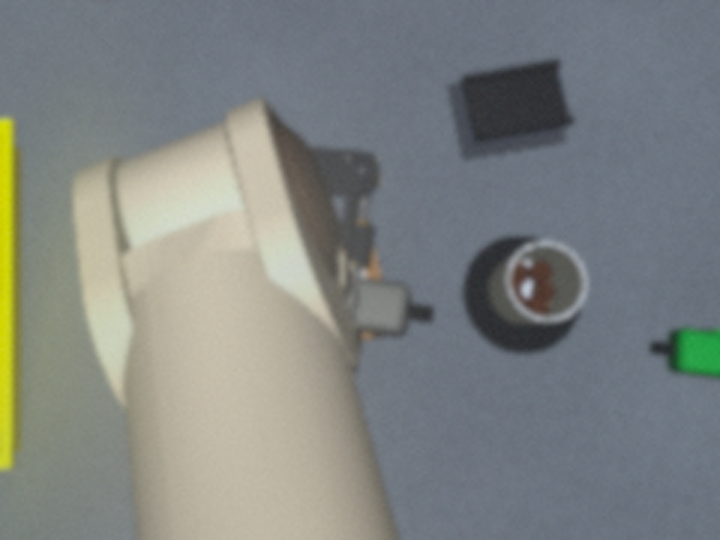

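>>> jog_arm(rows=[[[0.03,-0.004,0.05],[25,-30,-2],0],[[0.04,-0.004,0.06],[35,-42,-4],0],[[0.04,-0.004,0.06],[37,-42,-6],0],[[0.04,-0.004,0.06],[36,-42,-6],0],[[0.03,-0.004,0.05],[28,-32,-6],0]])

```text
time_s: 11.9
ee_pos: [590.5, -327.4, 178.4]
tcp_rot: [3.125, 0.071, 0.032]
contact_force: [0.6, 0.3, -1.9]
gripper_width: 37.2
```

>>> jog_arm(rows=[[[0,0,0],[5,-6,0],0],[[0,0,0],[0,0,0],0],[[0,0,0],[0,0,0],0]])

```text
time_s: 12.2
ee_pos: [594.7, -342.0, 172.7]
tcp_rot: [3.129, 0.054, 0.027]
contact_force: [-0.4, 0.3, -3.2]
gripper_width: 37.7
```

Run:
```python
from h import *
delta(Ttg0)
for n in('top','side'):
    c=cap(n);P=cloud(c);im=c['img'].astype(int)
    for lo,hi in((40,56),(56,70)):
        m=(abs(P[...,0]-608)<50)&(abs(P[...,1]+352)<70)&(P[...,2]>lo)&(P[...,2]<hi)&(im.max(-1)<90)
        q=P[m]
        if len(q)>20:r=cv2.minAreaRect(q[:,:2].astype(np.float32));print(n,lo,np.round(r[0],1),np.round(r[1],1),round(r[2],1),len(q))
```

```text
t 12.2 tcp [ 594.7 -342.   172.7] F [-0.4  0.3 -3.2] w 37.7 j [ 0.988  0.694 -0.774  1.512  0.524  1.128  0.145]
 toolx [0.999 0.034 0.017] 1.98 tooly [ 0.034 -0.999  0.013] toolz [ 0.018 -0.012 -1.   ]
shift [  14.   -11.4 -110.1] turn [0.013 0.    0.008]
top 40 [ 587.3 -346.4] [24.6 70.5] 3.4 115
top 56 [ 577.4 -345.1] [ 6.1 66.2] 2.8 46
side 40 [ 604.1 -356.6] [59.3 88.6] 6.6 559
side 56 [ 606.5 -353.8] [61.2 91.6] 3.7 204
```

>>> jog_arm(rows=[[[0.013,0,0.012],[13,-11,-15],0],[[0,0,0],[0,0,-25],0],[[0,0,0],[0,0,-20],0],[[0,0,0],[0,0,0],0],[[0,0,0],[0,0,0],0]])

```text
time_s: 12.8
ee_pos: [609.4, -344.6, 118.8]
tcp_rot: [3.136, 0.093, 0.035]
contact_force: [-0.1, -0.8, -1.6]
gripper_width: 37.8
```

Run:
```python
from h import *
delta(Ttg0)
```

```text
t 12.8 tcp [ 609.4 -344.6  118.8] F [-0.1 -0.8 -1.6] w 37.8 j [ 0.959  0.773 -0.746  1.509  0.568  1.061  0.144]
 toolx [0.998 0.06  0.022] 3.41 tooly [ 0.059 -0.998  0.005] toolz [ 0.022 -0.004 -1.   ]
shift [ -0.7  -8.8 -56.2] turn [ 0.005  0.005 -0.017]
```

>>> jog_arm(rows=[[[0.005,0.005,-0.015],[-1,-9,-15],0],[[0,0,0],[0,0,-13],0],[[0,0,0],[0,0,-8],0],[[0,0,0],[0,0,0],0],[[0,0,0],[0,0,0],0]])

```text
time_s: 13.3
ee_pos: [609.6, -354.2, 83.6]
tcp_rot: [3.139, 0.069, 0.032]
contact_force: [-0.5, 0.5, -2.2]
gripper_width: 37.7
```

Run:
```python
from h import *
delta(Ttg0)
```

```text
t 13.3 tcp [ 609.6 -354.2   83.6] F [-0.5  0.5 -2.2] w 37.7 j [ 0.952  0.819 -0.719  1.51   0.593  1.019  0.129]
 toolx [0.999 0.044 0.02 ] 2.53 tooly [ 0.044 -0.999  0.002] toolz [ 0.02  -0.002 -1.   ]
shift [ -0.9   0.8 -21. ] turn [ 0.002  0.003 -0.002]
```

>>> jog_arm(rows=[[[0,0.003,0],[-1,1,-9],0],[[0,0,0],[0,0,-6],0],[[0,0,0],[0,0,-3],0],[[0,0,0],[0,0,-1],0],[[0,0,0],[0,0,0],0]])

```text
time_s: 13.8
ee_pos: [608.8, -352.9, 63.3]
tcp_rot: [3.139, 0.07, 0.027]
contact_force: [-1.0, -0.5, -2.3]
gripper_width: 37.4
```

Run:
```python
from h import *
delta(Ttg0)
```

```text
t 13.8 tcp [ 608.8 -352.9   63.3] F [-1.  -0.5 -2.3] w 37.4 j [ 0.943  0.842 -0.705  1.519  0.608  0.992  0.116]
 toolx [0.999 0.044 0.017] 2.54 tooly [ 0.044 -0.999  0.002] toolz [ 0.017 -0.002 -1.   ]
shift [-0.1 -0.5 -0.7] turn [ 0.002  0.    -0.002]
```

>>> jog_arm(rows=[[[0,0,0],[0,0,-1],0],[[0,0,0],[0,0,0],0.45],[[0,0,0],[0,0,0],0.5],[[0,0,0],[0,0,0],0.7],[[0,0,0],[0,0,0],0.9]])

```text
time_s: 14.3
ee_pos: [610.9, -353.6, 64.9]
tcp_rot: [3.137, 0.069, 0.034]
contact_force: [0.1, 1.2, 0.5]
gripper_width: 57.5
```

>>> jog_arm(rows=[[[0,0,0],[0,0,0],1],[[0,0,0],[0,0,0],1],[[0,0,0],[0,0,15],1],[[0,0,0],[0,0,40],1],[[0,0,0],[0,0,40],1]])

```text
time_s: 14.8
ee_pos: [606.4, -351.7, 157.2]
tcp_rot: [-3.138, -0.07, -0.018]
contact_force: [1.3, 0.1, 0.4]
gripper_width: 91.0
```

>>> jog_arm(rows=[[[0,0,0],[0,0,30],1],[[0,0,0],[0,0,0],1],[[0,0,0],[0,0,0],1]])

```text
time_s: 15.1
ee_pos: [610.4, -352.4, 198.9]
tcp_rot: [3.137, 0.071, 0.035]
contact_force: [0.3, 1.0, -0.8]
gripper_width: 91.7
```

Run:
```python
from h import *
pose();c=cap('wrist');P=cloud(c);im=c['img'].astype(int);save(c,'w3.png',None,0.8)
roi=(abs(P[...,0]-606)<60)&(abs(P[...,1]+340)<110)
g=roi&(im.min(-1)>95)&(P[...,2]>82)&(P[...,2]<100)
q=P[g];r=cv2.minAreaRect(q[:,:2].astype(np.float32));print('barrel',r,q[:,2].mean(),np.polyfit(q[:,1],q[:,2],1))
# kinematic fit: scaled xArm7
from scipy.optimize import least_squares
L=[eval(x) for x in open('log.txt')]
J=np.array([a[0] for a in L]);X=np.array([a[1] for a in L]);RV=np.array([a[2] for a in L])
h=np.pi/2
def dh(al,a,d,t):
    ca,sa,ct,st=np.cos(al),np.sin(al),np.cos(t),np.sin(t)
    return np.array([[ct,-st,0,a],[st*ca,ct*ca,-sa,-d*sa],[st*sa,ct*sa,ca,d*ca],[0,0,0,1]])
def fk(p,q):
    T=T_(R.from_euler('z',p[0]).as_matrix(),[0,0,0])
    for (al,a,d),t in zip([(0,0,p[1]),(-h,0,0),(h,0,p[2]),(h,p[3],0),(h,p[4],p[5]),(h,0,0),(-h,p[6],p[7])],q): T=T@dh(al,a,d,t)
    return T@T_(R.from_euler('z',p[8]).as_matrix(),[0,0,0])
def res(p):
    o=[]
    for q,x,rv in zip(J,X,RV):
        T=fk(p,q);o+=list(T[:3,3]-x)+list(300*R.from_matrix(T[:3,:3].T@R.from_rotvec(rv).as_matrix()).as_rotvec())
    return o
best=None
for b in np.arange(-3,3,.8):
  for e in (0,1.57,3.14,-1.57):
    f=least_squares(res,[b,267,293,52.5,77.5,342.5,76,270,e])
    if best is None or f.cost<best.cost:best=f
print(best.x.round(3),'rms',np.sqrt(2*best.cost/len(best.fun)),len(J))
np.save('kin.npy',best.x)
```

```text
t 15.1 tcp [ 610.4 -352.4  198.9] F [ 0.3  1.  -0.8] w 91.7 j [ 0.983  0.702 -0.785  1.435  0.509  1.191  0.184]
 toolx [0.999 0.045 0.022] 2.59 tooly [ 0.045 -0.999  0.004] toolz [ 0.023 -0.003 -1.   ]
barrel ((608.0465698242188, -354.3892822265625), (36.37754821777344, 116.5140380859375), 2.3102993965148926) 88.81611774609499 [-2.17554776e-03  8.80580715e+01]
[  -2.193 -265.979  585.726  -54.53   690.697  124.087 -617.418  535.161
    4.196] rms 78.09619514189961 21
```

View pics/w3.png

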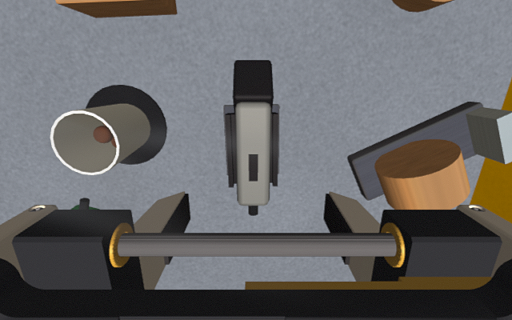

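The view shows the scanner lying in its cradle at (253,140), flat and with its nose as before. Next I try a mirrored arm model so I can plan the cup's tilting.

```bash
cat > kin.py <<'E'
from h import *
from scipy.optimize import least_squares
h_=np.pi/2
SG=np.array([-1,1,-1,1,-1,1,-1.])
LO=np.array([-2.88,-.31,-1.54,.2,-1.41,.19,-2.57]);HI=np.array([2.88,2.03,1.56,2.42,4.55,2.02,2.57])
def dh(al,a,d,t):
    ca,sa,ct,st=np.cos(al),np.sin(al),np.cos(t),np.sin(t)
    return np.array([[ct,-st,0,a],[st*ca,ct*ca,-sa,-d*sa],[st*sa,ct*sa,ca,d*ca],[0,0,0,1]])
def fk(p,q):
    T=T_(R.from_euler('z',p[0]).as_matrix(),[0,0,0])
    for (al,a,d),t,o in zip([(0,0,p[1]),(-h_,0,0),(h_,0,p[2]),(h_,p[3],0),(h_,p[4],p[5]),(h_,0,0),(-h_,p[6],p[7])],SG*q,[0,p[9],0,p[10],0,p[11],0]): T=T@dh(al,a,d,t+o)
    return T@T_(R.from_euler('z',p[8]).as_matrix(),[0,0,0])
def err(T,Tt,w=300): return np.r_[T[:3,3]-Tt[:3,3],w*R.from_matrix(Tt[:3,:3].T@T[:3,:3]).as_rotvec()]
E
python3 - <<'E'
from kin import *
L=[eval(x) for x in open('log.txt')]
J=np.array([a[0] for a in L]);TT=[T_(R.from_rotvec(a[2]).as_matrix(),a[1]) for a in L]
x0=np.array([0,267,293,52.5,77.5,342.5,76,270,0,0,0,0.])
best=None
for b in (0,.4,-.4,3.1):
  for e in (0,1.57,3.14,-1.57):
    x0[0]=b;x0[8]=e
    f=least_squares(lambda p:np.concatenate([err(fk(p,q),T) for q,T in zip(J,TT)]+[(p-x0)[1:8]*1e-3]),x0)
    if best is None or f.cost<best.cost:best=f
print(best.x.round(3),'rms',np.sqrt(2*best.cost/len(best.fun)),len(J));np.save('kin.npy',best.x)
E
```

```text
[-6.42000e-01  2.56113e+02 -6.35080e+02  1.81626e+02 -9.28944e+02
  1.28519e+02 -4.38255e+02  3.91107e+02 -1.26600e+00 -1.29900e+00
 -4.46000e+00 -3.23400e+00] rms 49.34228850523674 21
```

```bash
cat > kin.py <<'E'
from h import *
from scipy.optimize import least_squares
LO=np.array([-2.88,-.31,-1.54,.2,-1.41,.19,-2.57]);HI=np.array([2.88,2.03,1.56,2.42,4.55,2.02,2.57])
def Z(t): c,s=np.cos(t),np.sin(t);return np.array([[c,-s,0,0],[s,c,0,0],[0,0,1,0],[0,0,0,1.]])
def Y(t): c,s=np.cos(t),np.sin(t);return np.array([[c,0,s,0],[0,1,0,0],[-s,0,c,0],[0,0,0,1.]])
def D(x,z): T=np.eye(4);T[0,3]=x;T[2,3]=z;return T
def fk(p,q,S):
    return Z(p[0]+S[0]*q[0])@D(0,p[1])@Y(q[1])@Z(S[1]*q[2])@D(p[2],p[3])@Y(q[3])@D(p[4],p[5])@Z(S[2]*q[4])@Y(q[5])@D(p[6],p[7])@Z(S[3]*q[6]+p[8])
def err(T,Tt,w=300): return np.r_[T[:3,3]-Tt[:3,3],w*R.from_matrix(Tt[:3,:3].T@T[:3,:3]).as_rotvec()]
E
python3 - <<'E'
from kin import *
import itertools
L=[eval(x) for x in open('log.txt')]
J=np.array([a[0] for a in L]);TT=[T_(R.from_rotvec(a[2]).as_matrix(),a[1]) for a in L]
res=[]
for S in itertools.product((1,-1),repeat=4):
  for b in (0,1.57,3.14,-1.57):
    for e in (0,1.57,3.14,-1.57):
      x0=np.array([b,330,0,330,0,330,0,250,e])
      f=least_squares(lambda p:np.concatenate([err(fk(p,q,S),T) for q,T in zip(J[::3],TT[::3])]+[(p-x0)[1:8]*2e-3]),x0,max_nfev=25)
      res.append((f.cost,S,f.x))
res.sort(key=lambda r:r[0])
for c,S,x in res[:4]: print(c,S,x.round(3))
c,S,x=res[0]
f=least_squares(lambda p:np.concatenate([err(fk(p,q,S),T) for q,T in zip(J,TT)]),x)
print(f.x.round(2),np.sqrt(2*f.cost/len(f.fun)));np.savez('kin.npz',p=f.x,S=S)
E
```

```text
11.095313971614504 (-1, -1, -1, -1) [-3.20000e-02  3.66362e+02  4.14300e+00  5.09878e+02  4.95300e+00
  4.70980e+02  9.13200e+00  3.85916e+02 -3.17300e+00]
11.09531397161487 (-1, -1, -1, -1) [-3.20000e-02  3.66362e+02  4.14300e+00  5.09878e+02  4.95300e+00
  4.70980e+02  9.13200e+00  3.85916e+02  3.11000e+00]
11.095313971618989 (-1, -1, -1, -1) [-3.20000e-02  3.66362e+02  4.14300e+00  5.09878e+02  4.95300e+00
  4.70980e+02  9.13200e+00  3.85916e+02  3.11000e+00]
11.095313971619014 (-1, -1, -1, -1) [-3.20000e-02  3.66362e+02  4.14300e+00  5.09878e+02  4.95300e+00
  4.70980e+02  9.13200e+00  3.85916e+02  3.11000e+00]
[-3.0000e-02  3.6443e+02  3.5900e+00  5.1028e+02  3.7800e+00  4.7053e+02
  9.3900e+00  3.8563e+02 -3.1700e+00] 0.7119714730631554
```

```bash
cat >> kin.py <<'E'
k_=np.load('kin.npz') if __import__('os').path.exists('kin.npz') else None
p_=k_['p'];S_=k_['S']
def FK(q): return fk(p_,q,S_)
def ik(Tt,q0,m=0.04):
    lo,hi=LO+m,HI-m
    f=least_squares(lambda q:np.r_[err(FK(q),Tt),2*(q-q0)*.1],np.clip(q0,lo+1e-3,hi-1e-3),bounds=(lo,hi),max_nfev=40)
    e=err(FK(f.x),Tt);return f.x,np.linalg.norm(e[:3]),np.linalg.norm(e[3:])/300
def Mgrasp(phi,a): # tool tilted phi from down toward azimuth a; jaws horizontal
    z=np.array([np.sin(phi)*np.cos(a),np.sin(phi)*np.sin(a),-np.cos(phi)]);x=np.array([-np.sin(a),np.cos(a),0]);return np.stack([x,np.cross(z,x),z],1)
def bodymin(T):
    pts=[[x,y,z,1] for x in(-95,95) for y in(-38,38) for z in(-66,-180)]+[[x,-105,-150,1] for x in(-30,30)]
    return (T@np.array(pts).T)[2].min()
E
cat > search.py <<'E'
from kin import *
import sys
rng=np.random.default_rng(0)
q0=readout.state()['joints'];cup=np.array([436,-341,0.]);yt=np.radians(-3.7)
res=[]
for phi in np.radians([20,30,40,50,60]):
  for a in np.radians(np.arange(0,360,30)):
    zg=70;M1=Mgrasp(phi,a);T1=T_(M1,cup+[0,0,zg]+19*M1[:,2])
    if bodymin(T1)<15: continue
    b=None
    for qi in [q0]+[rng.uniform(LO,HI) for _ in range(3)]:
      q,e,r=ik(T1,qi)
      if e<2 and r<.02: b=q;break
    if b is None: continue
    u=M1.T@np.array([0,0,1.])
    for sgn in(1,-1):
      th=np.radians(112);d=np.array([sgn*np.sin(th)*np.cos(yt),sgn*np.sin(th)*np.sin(yt),np.cos(th)])
      # base rotation tipping about horizontal axis, then spin about d
      ax=np.cross([0,0,1.],d);ax/=np.linalg.norm(ax);B=R.from_rotvec(ax*th).as_matrix()@M1
      for g in np.radians(np.arange(0,360,20)):
        M2=R.from_rotvec(d*g).as_matrix()@B
        if M2[2,2]>0.3: continue
        mouth=np.array([489.6-sgn*35,183.5,142.]);gp=mouth-d*(99-zg);T2=T_(M2,gp+19*M2[:,2])
        if bodymin(T2)<100: continue
        q,e,r=ik(T2,b)
        if e<2 and r<.02: res.append((np.abs(q-b).max(),np.degrees(phi),np.degrees(a),sgn,np.degrees(g),M2[:,2].round(2),b.round(2),q.round(2),bodymin(T2)))
res.sort(key=lambda r:r[0]);print(len(res))
for r in res[:10]:print(*r)
E
time timeout 560 python3 search.py
```

```text
43
1.6932341331240872 50.0 29.999999999999996 1 340.0 [-0.86  0.24 -0.45] [ 2.09  1.56 -1.44  2.    0.93  0.81  2.5 ] [ 0.41  1.31 -1.1   1.38  0.27  1.8   0.81] 120.21003558974924
1.7024439240429534 50.0 0.0 1 20.0 [-0.84  0.36 -0.41] [ 2.11  1.3  -1.26  2.36  2.03  0.32  1.01] [ 0.54  1.44 -1.26  1.42  0.33  1.77  0.8 ] 105.06682565110448
1.7293455675744498 40.0 29.999999999999996 1 340.0 [-0.93  0.21 -0.29] [ 2.    1.37 -1.41  2.02  0.96  0.78  2.36] [ 0.27  1.28 -0.83  1.27  0.06  1.91  0.98] 110.35690216423546
1.7368213831588657 50.0 0.0 1 0.0 [-0.88  0.11 -0.47] [ 2.11  1.3  -1.26  2.36  2.03  0.32  1.01] [ 0.38  1.41 -1.25  1.34  0.42  1.92  0.57] 135.6702052616739
1.7499999999999996 40.0 0.0 1 0.0 [-0.95  0.1  -0.31] [ 1.93  0.98 -1.17  2.32  1.75  0.23  1.01] [ 0.24  1.32 -0.91  1.24  0.16  1.98  0.79] 125.56094903234023
1.8814563573021752 59.99999999999999 210.00000000000003 1 119.99999999999999 [-0.78 -0.33 -0.53] [ 0.34  1.06 -0.19  1.4   0.77  1.65 -1.23] [-0.07  1.09 -0.67  1.3   0.33  1.94  0.65] 110.74548058658056
1.9384760851794751 59.99999999999999 0.0 1 0.0 [-0.78  0.11 -0.61] [ 2.25  1.55 -1.24  2.36  2.11  0.29  1.18] [ 0.31  1.11 -0.96  1.45  0.27  1.71  0.8 ] 146.1291633498175
1.96109502177746 59.99999999999999 0.0 1 20.0 [-0.74  0.4  -0.55] [ 2.25  1.55 -1.24  2.36  2.11  0.29  1.18] [ 0.51  1.14 -1.    1.54  0.15  1.55  1.02] 114.75361139527072
1.9918070759609352 50.0 29.999999999999996 -1 160.0 [ 0.86 -0.24 -0.45] [ 2.09  1.56 -1.44  2.    0.93  0.81  2.5 ] [ 0.1   1.23 -1.21  2.38  2.25  1.98  2.44] 120.2100355897494
2.013097709796141 40.0 239.99999999999997 1 119.99999999999999 [-0.95  0.1  -0.31] [ 0.52  0.75 -0.42  1.89  1.07  1.17 -1.11] [ 0.17  1.26 -0.76  1.24  0.07  1.97  0.9 ] 125.56094903234029
real	0m40.115s
user	0m38.559s
sys	0m0.240s
```

```bash
cat > search2.py <<'E'
from kin import *
q0=readout.state()['joints'];cup=np.array([436,-341,0.]);yt=np.radians(-3.7)
res=[]
def marg(q): return min((q-LO).min(),(HI-q).min())
qs=np.array([.52,.75,-.42,1.89,1.07,1.17,-1.11]);qf=np.array([.17,1.26,-.76,1.24,.07,1.97,.9])
for phi in np.radians([35,40,45,50]):
  for a in np.radians(np.arange(200,290,10)):
    zg=70;M1=Mgrasp(phi,a);T1=T_(M1,cup+[0,0,zg]+19*M1[:,2])
    cam=(T1@np.array([[x,-100,-150,1] for x in(-40,40)]).T)[:3]
    if bodymin(T1)<55 or cam[2].min()<85: continue
    b,e,r=ik(T1,qs,.1)
    if e>2 or r>.02: continue
    for th in np.radians([104,108,112]):
     for be in (-20,-10,0,10,20):
      bb=yt+np.radians(be)
      d=np.array([np.sin(th)*np.cos(bb),np.sin(th)*np.sin(bb),np.cos(th)])
      ax=np.cross([0,0,1.],d);ax/=np.linalg.norm(ax);B=R.from_rotvec(ax*th).as_matrix()@M1
      for g in np.radians(np.arange(60,181,10)):
        M2=R.from_rotvec(d*g).as_matrix()@B
        mouth=np.array([489.6-35,183.5,142.]);gp=mouth-d*(99-zg);T2=T_(M2,gp+19*M2[:,2])
        if M2[2,2]>0.1 or bodymin(T2)<105: continue
        q,e,r=ik(T2,qf,.1)
        if e<2 and r<.02:
            rv=R.from_matrix(M2@M1.T).as_rotvec()
            res.append((marg(q)+marg(b)+.3*np.degrees(th-1.8)/10-.2*np.linalg.norm(rv)-abs(be)*.005,np.degrees(phi),np.degrees(a),np.degrees(th),be,np.degrees(g),M2[:,2].round(2),b.round(2),q.round(2),round(bodymin(T2)),rv.round(2)))
res.sort(key=lambda r:-r[0]);print(len(res))
for r in res[:8]:print(*r)
E
time timeout 560 python3 search2.py
```

```text
802
0.7363401221819451 45.0 230.0 112.0 -20 119.99999999999999 [-0.77  0.52 -0.37] [ 0.48  0.84 -0.38  1.76  0.98  1.32 -1.18] [ 0.47  1.17 -0.84  1.49 -0.07  1.6   0.9 ] 115 [2.21 0.24 1.3 ]
0.6795119183643117 40.0 220.0 112.0 -20 130.0 [-0.8   0.52 -0.29] [ 0.55  0.84 -0.4   1.69  0.87  1.32 -1.19] [ 0.44  1.22 -0.81  1.44 -0.1   1.67  0.92] 110 [2.27 0.05 1.39]
0.6782846962232669 45.0 220.0 112.0 -20 130.0 [-0.77  0.52 -0.37] [ 0.49  0.88 -0.37  1.65  0.89  1.4  -1.21] [ 0.47  1.17 -0.84  1.49 -0.07  1.6   0.9 ] 115 [2.27 0.05 1.39]
0.6727664570950773 45.0 230.0 108.0 -20 119.99999999999999 [-0.74  0.51 -0.43] [ 0.48  0.84 -0.38  1.76  0.98  1.32 -1.18] [ 0.48  1.13 -0.85  1.52 -0.05  1.55  0.91] 117 [2.14 0.24 1.36]
0.666557357351472 45.0 230.0 112.0 -20 110.0 [-0.82  0.41 -0.39] [ 0.48  0.84 -0.38  1.76  0.98  1.32 -1.18] [ 0.35  1.14 -0.74  1.42 -0.08  1.69  0.82] 131 [2.14 0.43 1.2 ]
0.644145395175282 45.0 239.99999999999997 112.0 -20 110.0 [-0.77  0.52 -0.37] [ 0.46  0.8  -0.39  1.87  1.09  1.24 -1.16] [ 0.47  1.17 -0.84  1.49 -0.07  1.6   0.9 ] 115 [2.14 0.43 1.2 ]
0.6409802853156211 45.0 230.0 112.0 -10 130.0 [-0.85  0.38 -0.37] [ 0.48  0.84 -0.38  1.76  0.98  1.32 -1.18] [ 0.36  1.19 -0.8   1.4  -0.02  1.73  0.96] 115 [2.23 0.45 1.39]
0.6369956010215699 40.0 230.0 112.0 -20 119.99999999999999 [-0.8   0.52 -0.29] [ 0.53  0.8  -0.41  1.79  0.96  1.25 -1.14] [ 0.44  1.22 -0.81  1.44 -0.1   1.67  0.92] 110 [2.21 0.24 1.3 ]
real	2m2.762s
user	1m58.876s
sys	0m0.232s
```

```bash
cat > sim.py <<'E'
from kin import *
def marg(q): return min((q-LO).min(),(HI-q).min())
def path(q,Ta,Tb,n,lab):
    rv=R.from_matrix(Tb[:3,:3]@Ta[:3,:3].T).as_rotvec();w=9;bad=0;bm=999
    for i in range(1,n+1):
        f=i/n;T=T_(R.from_rotvec(rv*f).as_matrix()@Ta[:3,:3],Ta[:3,3]*(1-f)+Tb[:3,3]*f)
        q,e,r=ik(T,q,.01);w=min(w,marg(q));bad=max(bad,e+100*r);bm=min(bm,bodymin(T))
    print(lab,'marg',round(w,2),'err',round(bad,1),'body',round(bm),q.round(2));return q
cup=np.array([436,-341,0.]);yt=np.radians(-3.7);zg=70
E
cat > s3.py <<'E'
from sim import *
s=readout.state();T0=T_(R.from_rotvec(s['tcp_rot']).as_matrix(),s['ee_pos'])
def plan(phi,a,g,be,th,flip=0):
    M1=Mgrasp(np.radians(phi),np.radians(a));
    T1=T_(M1,cup+[0,0,zg]+19*M1[:,2]);Th=T1.copy();Th[:3,3]-=80*M1[:,2];Th[2,3]+=30
    bb=yt+np.radians(be);t=np.radians(th);d=np.array([np.sin(t)*np.cos(bb),np.sin(t)*np.sin(bb),np.cos(t)])
    ax=np.array([-np.sin(bb),np.cos(bb),0])
    print('---',phi,a,g,be,th,'turn now->grasp',R.from_matrix(M1@T0[:3,:3].T).as_rotvec().round(2))
    q=path(s['joints'],T0,Th,10,'hover');q=path(q,Th,T1,4,'grasp')
    Tl=T1.copy();Tl[2,3]+=130;q=path(q,T1,Tl,4,'lift')
    Mz=R.from_euler('z',g,degrees=True).as_matrix()@M1
    piv=np.array([450,186.,145]) # mouth when tipped
    up=np.array([430,186.,200])  # mouth upright
    Tm=T_(Mz,up-[0,0,99-zg]+19*Mz[:,2]);q=path(q,Tl,Tm,14,'carry')
    last=Tm
    for f in np.linspace(.2,1,5):
        Mt=R.from_rotvec(ax*t*f).as_matrix();dd=Mt@[0,0,1];m=up*(1-f)+piv*f;M=Mt@Mz
        T=T_(M,m-dd*(99-zg)+19*M[:,2]);q=path(q,last,T,3,'tip%.1f'%f);last=T
for a in [(45,230,120,-10,112),(45,230,120,-20,112),(45,240,90,0,108),(40,270,80,-10,108)]: plan(*a)
E
time timeout 560 python3 s3.py
```

```text
--- 45 230 120 -10 112 turn now->grasp [-0.75  0.28 -0.71]
hover marg 0.58 err 0.0 body 163 [ 0.39  0.73 -0.38  1.68  0.86  1.44 -1.08]
grasp marg 0.62 err 0.0 body 76 [ 0.43  0.83 -0.32  1.76  0.95  1.29 -1.16]
lift marg 0.59 err 0.0 body 109 [ 0.47  0.63 -0.37  1.74  0.87  1.43 -1.  ]
carry marg 0.01 err 24.6 body 177 [-2.09  0.69  1.37  2.41 -0.    0.2   0.47]
tip0.2 marg 0.01 err 12.9 body 182 [-1.73  0.28  1.19  2.34 -0.04  0.38  0.82]
tip0.4 marg 0.15 err 0.0 body 193 [-1.17  0.35  0.88  2.11 -0.43  0.82  1.34]
tip0.6 marg 0.39 err 0.0 body 179 [-0.79  0.56  0.67  1.86 -0.54  1.26  1.51]
tip0.8 marg 0.39 err 0.0 body 156 [-0.52  0.79  0.47  1.6  -0.55  1.63  1.52]
tip1.0 marg 0.12 err 0.0 body 134 [-0.23  1.01  0.11  1.36 -0.45  1.9   1.36]
--- 45 230 120 -20 112 turn now->grasp [-0.75  0.28 -0.71]
hover marg 0.58 err 0.0 body 163 [ 0.39  0.73 -0.38  1.68  0.86  1.44 -1.08]
grasp marg 0.62 err 0.0 body 76 [ 0.43  0.83 -0.32  1.76  0.95  1.29 -1.16]
lift marg 0.59 err 0.0 body 109 [ 0.47  0.63 -0.37  1.74  0.87  1.43 -1.  ]
carry marg 0.01 err 24.6 body 177 [-2.09  0.69  1.37  2
[... 1261 characters left out ...]
54  0.44 -0.55  2.19  1.22  1.01 -0.89]
grasp marg 0.23 err 0.0 body 82 [ 0.56  0.64 -0.43  2.19  1.48  0.93 -1.08]
lift marg 0.24 err 0.0 body 114 [ 0.74  0.39 -0.64  2.15  1.21  1.   -0.72]
carry marg 0.01 err 23.0 body 183 [-2.04  0.57  1.38  2.41  0.    0.22  0.57]
tip0.2 marg 0.01 err 2.7 body 186 [-1.64  0.29  1.16  2.29 -0.18  0.47  1.  ]
tip0.4 marg 0.2 err 0.0 body 196 [-1.15  0.4   0.9   2.07 -0.48  0.9   1.42]
tip0.6 marg 0.43 err 0.0 body 176 [-0.79  0.6   0.7   1.83 -0.56  1.32  1.54]
tip0.8 marg 0.36 err 0.0 body 153 [-0.52  0.82  0.49  1.58 -0.56  1.66  1.53]
tip1.0 marg 0.1 err 0.0 body 131 [-0.23  1.03  0.12  1.35 -0.46  1.92  1.37]
real	0m13.720s
user	0m13.850s
sys	0m0.173s
```

```bash
cat > s4.py <<'E'
from sim import *
import itertools
def path2(q,f_,n):
    w=9;bad=0;bm=999
    for i in range(1,n+1):
        T=f_(i/n);q,e,r=ik(T,q,.01);w=min(w,marg(q));bad=max(bad,e+100*r);bm=min(bm,bodymin(T))
    return q,w,bad,bm
out=[]
phi=np.radians(45)
qg=np.array([0.43,0.8,-0.34,1.83,1.05,1.25,-1.15])
for a,g0,g1,be,mx in itertools.product((230,240),(60,90),(80,100,120),(-20,0),(440,480)):
    M1=Mgrasp(phi,np.radians(a));T1=T_(M1,cup+[0,0,zg]+19*M1[:,2]);q,_,_=ik(T1,qg,.02)
    bb=yt+np.radians(be);t=np.radians(110);ax=np.array([-np.sin(bb),np.cos(bb),0])
    up=np.array([mx-20,186.,200]);piv=np.array([mx,186.,145])
    Zr=lambda g:R.from_euler('z',g,degrees=True).as_matrix()
    def carry(f):
        M=Zr(g0*f)@M1;m=(cup+[0,0,99+130])*(1-f)+up*f;return T_(M,m-[0,0,99-zg]+19*M[:,2])
    def tip(f):
        Mt=R.from_rotvec(ax*t*f).as_matrix();dd=Mt@[0,0,1];m=up*(1-f)+piv*f;M=Mt@Zr(g0+(g1-g0)*f)@M1;return T_(M,m-dd*(99-zg)+19*M[:,2])
    Tl=T1.copy();Tl[2,3]+=130;q,_,_=ik(Tl,q,.02)
    qc,w1,b1,m1=path2(q,carry,8)
    if b1>1: continue
    qt,w2,b2,m2=path2(qc,tip,8)
    if b2>1 or m2<100: continue
    out.append((min(w1,w2),a,g0,g1,be,mx,round(w1,2),round(w2,2),round(m2),qc.round(2),qt.round(2)))
out.sort(key=lambda r:-r[0])
for o in out[:6]:print(*o)
E
time timeout 560 python3 s4.py
```

```text
0.386779767446906 230 60 120 -20 480 0.43 0.39 119 [-0.33  0.71 -0.75  1.89  1.02  1.53 -1.24] [ 0.57  1.35 -1.15  1.43  0.18  1.63  0.66]
0.3547855826322508 230 60 120 -20 440 0.38 0.35 119 [-0.35  0.69 -0.78  1.95  0.98  1.53 -1.3 ] [ 0.62  1.34 -1.16  1.55  0.19  1.57  0.64]
0.3221739105461354 240 60 120 -20 480 0.33 0.32 104 [-0.32  0.66 -0.78  1.99  1.1   1.46 -1.18] [ 0.66  1.39 -1.19  1.49  0.17  1.55  0.77]
0.29922602376273866 240 60 100 -20 480 0.33 0.3 135 [-0.32  0.66 -0.78  1.99  1.1   1.46 -1.18] [ 0.47  1.32 -1.09  1.36  0.18  1.72  0.56]
0.28447819653102124 240 60 100 -20 440 0.28 0.36 135 [-0.35  0.64 -0.81  2.05  1.06  1.47 -1.25] [ 0.53  1.32 -1.14  1.49  0.21  1.65  0.52]
0.28447819653102124 240 60 120 -20 440 0.28 0.31 104 [-0.35  0.64 -0.81  2.05  1.06  1.47 -1.25] [ 0.7   1.36 -1.17  1.6   0.16  1.48  0.78]
real	1m0.405s
user	1m0.895s
sys	0m0.088s
```

```bash
cat > plan.py <<'E'
from h import *
cup=np.array([435.5,-341,0.]);yt=np.radians(-3.7);zg=70
def Mgrasp(phi,a):
    z=np.array([np.sin(phi)*np.cos(a),np.sin(phi)*np.sin(a),-np.cos(phi)]);x=np.array([-np.sin(a),np.cos(a),0]);return np.stack([x,np.cross(z,x),z],1)
M1=Mgrasp(np.pi/4,np.radians(230));T1=T_(M1,cup+[0,0,zg]+19*M1[:,2])
Th=T1.copy();Th[:3,3]-=80*M1[:,2];Th[2,3]+=30
bb=yt+np.radians(-20);tt=np.radians(112);ax=np.array([-np.sin(bb),np.cos(bb),0])
up=np.array([450,192.,200]);piv=np.array([470,192.,145]);g0,g1=60,120
Zr=lambda g:R.from_euler('z',g,degrees=True).as_matrix()
def carry(f):
    M=Zr(g0*f)@M1;m=(cup+[0,0,99+130])*(1-f)+up*f;return T_(M,m-[0,0,99-zg]+19*M[:,2])
def tip(f):
    Mt=R.from_rotvec(ax*tt*f).as_matrix();dd=Mt@[0,0,1];m=up*(1-f)+piv*f;M=Mt@Zr(g0+(g1-g0)*f)@M1;return T_(M,m-dd*(99-zg)+19*M[:,2])
def go(Tt,n=1):
    s,M=pose();print('shift',(Tt[:3,3]-s['ee_pos']).round(1),'turn',R.from_matrix(Tt[:3,:3]@M.T).as_rotvec().round(3))
def steps(Ts):
    "increments between successive poses"
    for A,B in zip(Ts[:-1],Ts[1:]): print('turn',R.from_matrix(B[:3,:3]@A[:3,:3].T).as_rotvec().round(3).tolist(),'shift',(B[:3,3]-A[:3,3]).round(0).tolist())
E
python3 - <<'E'
from plan import *
go(Th);print(Th[:3,3],T1[:3,3])
E
```

```text
t 15.15 tcp [ 610.8 -352.5  199.2] F [ 0.5 -0.4  0.9] w 91.7 j [ 0.983  0.702 -0.785  1.435  0.509  1.19   0.184]
 toolx [0.999 0.045 0.023] 2.6 tooly [ 0.045 -0.999  0.005] toolz [ 0.024 -0.004 -1.   ]
shift [-147.6   44.5  -56.1] turn [-0.749  0.278 -0.714]
[ 463.22568814 -307.95781155  143.13351365] [ 426.86412992 -351.29182919   56.56497116]
```

>>> jog_arm(rows=[[[-0.09,0.035,-0.088],[-15,5,5],1],[[-0.094,0.035,-0.089],[-18,5,0],1],[[-0.094,0.035,-0.089],[-18,5,0],1],[[-0.094,0.035,-0.089],[-18,5,0],1],[[-0.094,0.035,-0.089],[-18,5,0],1]])

```text
time_s: 15.65
ee_pos: [516.8, -333.3, 200.5]
tcp_rot: [2.59, -0.565, -0.226]
contact_force: [-0.1, 0.8, -0.6]
gripper_width: 92.3
```

>>> jog_arm(rows=[[[-0.094,0.035,-0.089],[-18,5,-5],1],[[-0.094,0.035,-0.089],[-18,5,-10],1],[[-0.06,0.02,-0.05],[-10,5,-10],1],[[0,0,0],[0,0,0],1],[[0,0,0],[0,0,0],1]])

```text
time_s: 16.15
ee_pos: [467.0, -312.8, 170.4]
tcp_rot: [2.252, -0.795, -0.334]
contact_force: [-0.7, -0.2, 0.5]
gripper_width: 92.0
```

Run:
```python
from plan import *
go(Th)
c=cap('wrist');P=cloud(c);save(c,'w4.png',None,.8);im=c['img'].astype(int)
m=(np.hypot(P[...,0]-436,P[...,1]+341)<50)&(P[...,2]>88)&(P[...,2]<108)
q=P[m];print('cup rim',cv2.minEnclosingCircle(q[:,:2].astype(np.float32)),len(q),np.percentile(q[:,2],90))
```

```text
t 16.15 tcp [ 467.  -312.8  170.4] F [-0.7 -0.2  0.5] w 92.0 j [ 0.438  0.672 -0.414  1.69   0.848  1.485 -1.015]
 toolx [ 0.777 -0.63  -0.006] -39.03 tooly [-0.445 -0.555  0.703] toolz [-0.446 -0.543 -0.711]
shift [ -3.8   4.9 -27.3] turn [-0.008 -0.001 -0.017]
cup rim ((437.7373046875, -341.5008239746094), 34.701011657714844) 2385 98.18238770512252
```

View pics/w4.png

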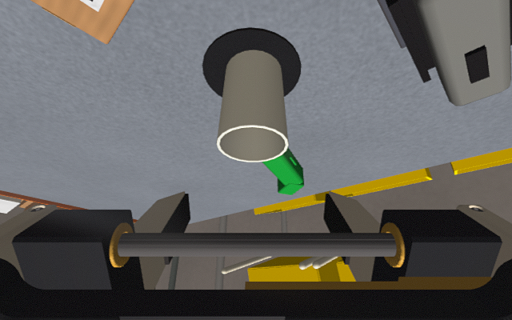

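>>> jog_arm(rows=[[[-0.008,0,-0.017],[-3,5,-20],1],[[0,0,0],[-8,-9,-22],1],[[0,0,0],[-10,-12,-22],1],[[0,0,0],[-9,-11,-20],1],[[0,0,0],[0,0,0],1]])

```text
time_s: 16.7
ee_pos: [439.0, -346.0, 88.9]
tcp_rot: [2.244, -0.827, -0.327]
contact_force: [-0.5, -0.7, -0.8]
gripper_width: 91.8
```

Run:
```python
from plan import *
go(T1)
```

```text
t 16.7 tcp [ 439.  -346.    88.9] F [-0.5 -0.7 -0.8] w 91.8 j [ 0.475  0.761 -0.37   1.758  0.919  1.344 -1.108]
 toolx [ 0.763 -0.646  0.008] -40.26 tooly [-0.466 -0.542  0.699] toolz [-0.447 -0.537 -0.715]
shift [-12.1  -5.3 -32.3] turn [-0.003  0.013  0.004]
```

>>> jog_arm(rows=[[[0,0.013,0],[-6,-2,-12],1],[[0,0,0],[-4,-2,-12],1],[[0,0,0],[-1,-1,-6],1],[[0,0,0],[0,0,0],1]])

```text
time_s: 17.1
ee_pos: [430.0, -352.4, 59.8]
tcp_rot: [2.242, -0.825, -0.335]
contact_force: [-0.5, 0.2, -0.7]
gripper_width: 91.8
```

Run:
```python
from plan import *
go(T1)
```

```text
t 17.1 tcp [ 430.  -352.4   59.8] F [-0.5  0.2 -0.7] w 91.8 j [ 0.478  0.803 -0.354  1.77   0.944  1.309 -1.138]
 toolx [ 0.762 -0.647  0.003] -40.33 tooly [-0.462 -0.541  0.702] toolz [-0.453 -0.537 -0.712]
shift [-3.2  1.1 -3.3] turn [-0.003  0.006  0.006]
```

>>> jog_arm(rows=[[[-0.003,0.006,0.006],[-2,1,-3],1],[[0,0,0],[0,0,0],0.75],[[0,0,0],[0,0,0],0.65],[[0,0,0],[0,0,0],0.5],[[0,0,0],[0,0,0],0.4]], newtons=35)

```text
time_s: 17.6
ee_pos: [430.3, -350.0, 57.5]
tcp_rot: [2.241, -0.812, -0.333]
contact_force: [-0.1, 0.1, -2.4]
gripper_width: 65.5
```

>>> jog_arm(rows=[[[0,0,0],[0,0,0],0.3],[[0,0,0],[0,0,0],0.3],[[0,0,0],[0,0,0],0.3]])

```text
time_s: 17.9
ee_pos: [430.3, -349.9, 57.5]
tcp_rot: [2.241, -0.812, -0.333]
contact_force: [0.6, -0.4, -0.7]
gripper_width: 65.9
```

>>> jog_arm(rows=[[[0,0,0],[0,0,10],0.3],[[0,0,0],[0,0,25],0.3],[[0,0,0],[0,0,35],0.3],[[0,0,0],[0,0,35],0.3],[[0,0,0],[0,0,15],0.3]])

```text
time_s: 18.4
ee_pos: [427.6, -347.9, 179.2]
tcp_rot: [2.245, -0.808, -0.342]
contact_force: [0.9, -0.1, -2.8]
gripper_width: 65.3
```

Run:
```python
from plan import *
go(carry(0))
Ts=[carry(f) for f in np.linspace(0,1,11)];steps(Ts[:3])
c=cap('side');save(c,'s2.png',(150,200,400,380),3)
```

```text
t 18.4 tcp [ 427.6 -347.9  179.2] F [ 0.9 -0.1 -2.8] w 65.3 j [ 0.505  0.618 -0.399  1.761  0.863  1.44  -0.983]
 toolx [ 0.769 -0.64  -0.007] -39.76 tooly [-0.45  -0.548  0.705] toolz [-0.455 -0.539 -0.709]
shift [-0.8 -3.4  7.3] turn [-0.006 -0.003 -0.004]
turn [0.0, -0.0, 0.105] shift [3.0, 52.0, -3.0]
turn [-0.0, 0.0, 0.105] shift [3.0, 53.0, -3.0]
```

View pics/s2.png

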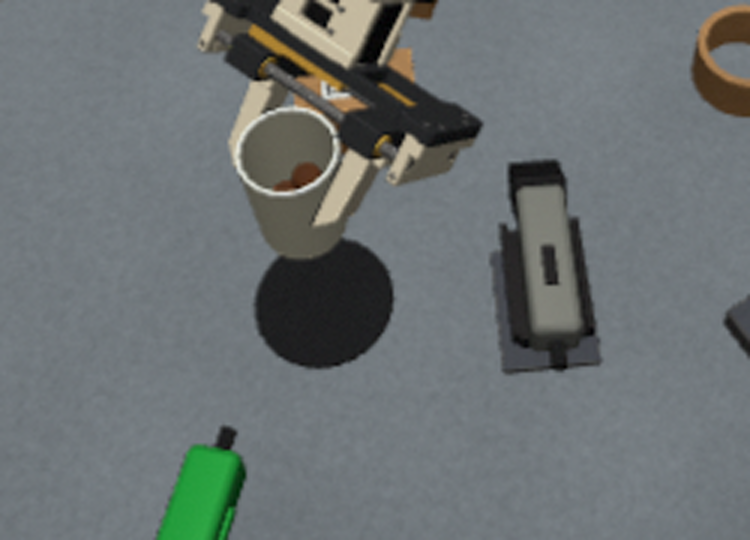

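>>> jog_arm(rows=[[[0,0,0.08],[2,30,4],0.3],[[0,0,0.1],[3,45,2],0.3],[[0,0,0.1],[3,48,0],0.3],[[0,0,0.1],[3,48,0],0.3],[[0,0,0.1],[3,48,0],0.3]])

```text
time_s: 18.95
ee_pos: [439.4, -132.4, 185.2]
tcp_rot: [2.347, -0.257, -0.104]
contact_force: [1.1, 0.5, -1.9]
gripper_width: 65.4
```

>>> jog_arm(rows=[[[0,0,0.1],[3,48,0],0.3],[[0,0,0.1],[3,48,0],0.3],[[0,0,0.1],[3,48,0],0.3],[[0,0,0.1],[3,40,0],0.3],[[0,0,0.05],[0,25,0],0.3]])

```text
time_s: 19.45
ee_pos: [448.6, 89.6, 180.6]
tcp_rot: [2.349, 0.308, 0.125]
contact_force: [0.3, 0.6, -2.1]
gripper_width: 65.7
```

Run:
```python
from plan import *
for n in('side','top'):
    c=cap(n);P=cloud(c);im=c['img'].astype(int)
    m=(im.max(-1)<75)&(np.hypot(P[...,0]-435,P[...,1]+341)<75)&(P[...,2]<12)
    k,lb,st,_=cv2.connectedComponentsWithStats(m.astype(np.uint8));i=1+np.argmax(st[1:,4])
    v,u=np.nonzero(lb==i);w=ray(c,np.c_[u,v],4.)[:,:2].astype(np.float32)
    print(n,'mat centroid',w.mean(0),cv2.minEnclosingCircle(w),len(w))
go(carry(1))
```

```text
side mat centroid [ 434.2727 -342.1783] ((434.271484375, -340.6753234863281), 55.083290100097656) 1571
top mat centroid [ 433.55222 -341.03726] ((434.17877197265625, -340.8574523925781), 52.203948974609375) 1095
t 19.55 tcp [448.4  90.9 180.3] F [-0.2  1.  -2.8] w 65.8 j [-0.139  0.567 -0.791  2.005  0.952  1.493 -1.169]
 toolx [ 0.966  0.259 -0.001] 14.98 tooly [ 0.186 -0.69   0.699] toolz [ 0.18  -0.676 -0.715]
shift [  6.2  88.5 -22.7] turn [-0.01  -0.004  0.088]
```

>>> jog_arm(rows=[[[-0.005,0,0.03],[2,30,-5],0.3],[[-0.005,0,0.03],[2,35,-8],0.3],[[0,0,0.03],[2,18,-8],0.3],[[0,0,0],[0,0,0],0.3]])

```text
time_s: 19.95
ee_pos: [453.7, 173.1, 155.3]
tcp_rot: [2.325, 0.414, 0.161]
contact_force: [-0.0, -0.1, -2.6]
gripper_width: 65.7
```

Run:
```python
from plan import *
go(tip(0));steps([tip(f) for f in np.linspace(0,1,21)])
```

```text
t 19.95 tcp [453.7 173.1 155.3] F [-0.  -0.1 -2.6] w 65.7 j [-0.293  0.69  -0.788  1.907  0.991  1.554 -1.216]
 toolx [ 0.94   0.342 -0.008] 20.03 tooly [ 0.247 -0.662  0.708] toolz [ 0.237 -0.667 -0.707]
shift [0.9 6.3 2.3] turn [ 0.003 -0.007 -0.   ]
turn [0.042, 0.088, 0.052] shift [-2.0, 2.0, -4.0]
turn [0.046, 0.086, 0.052] shift [-2.0, 2.0, -3.0]
turn [0.051, 0.084, 0.051] shift [-2.0, 2.0, -3.0]
turn [0.055, 0.082, 0.049] shift [-2.0, 2.0, -2.0]
turn [0.06, 0.081, 0.047] shift [-2.0, 2.0, -2.0]
turn [0.064, 0.079, 0.045] shift [-2.0, 2.0, -2.0]
turn [0.068, 0.077, 0.042] shift [-2.0, 2.0, -1.0]
turn [0.071, 0.075, 0.039] shift [-2.0, 2.0, -1.0]
turn [0.075, 0.074, 0.035] shift [-2.0, 2.0, -1.0]
turn [0.078, 0.073, 0.031] shift [-2.0, 2.0, -0.0]
turn [0.08, 0.071, 0.027] shift [-2.0, 2.0, -0.0]
turn [0.083, 0.07, 0.023] shift [-1.0, 2.0, 0.0]
turn [0.084, 0.07, 0.018] shift [-1.0, 2.0, 1.0]
turn [0.086, 0.069, 0.013] shift [-1.0, 2.0, 1.0]
turn [0.087, 0.069, 0.008] shift [-0.0, 1.0, 1.0]
turn [0.087, 0.068, 0.003] shift [-0.0, 1.0, 1.0]
turn [0.087, 0.068, -0.002] shift [0.0, 1.0, 1.0]
turn [0.087, 0.069, -0.007] shift [1.0, 1.0, 2.0]
turn [0.086, 0.069, -0.012] shift [1.0, 1.0, 2.0]
turn [0.085, 0.07, -0.017] shift [1.0, 1.0, 2.0]
```

>>> jog_arm(rows=[[[0.042,0.086,0.052],[-1,5,-1],0.3],[[0.046,0.086,0.052],[-2,5,-2],0.3],[[0.051,0.084,0.051],[-2,2,-3],0.3],[[0.055,0.082,0.049],[-2,2,-2],0.3],[[0.06,0.081,0.047],[-2,2,-2],0.3]])

```text
time_s: 20.45
ee_pos: [441.5, 183.9, 141.4]
tcp_rot: [2.544, 0.967, -0.183]
contact_force: [-0.1, -0.9, -3.6]
gripper_width: 65.6
```

>>> jog_arm(rows=[[[0.064,0.079,0.045],[-2,2,-2],0.3],[[0.068,0.077,0.042],[-2,2,-1],0.3],[[0.071,0.075,0.039],[-2,2,-1],0.3],[[0.075,0.074,0.035],[-2,2,-1],0.3],[[0,0,0],[0,0,0],0.3]])

```text
time_s: 20.95
ee_pos: [435.1, 178.5, 134.6]
tcp_rot: [2.731, 1.386, -0.441]
contact_force: [1.0, -1.0, -1.5]
gripper_width: 65.8
```

Run:
```python
from plan import *
from scipy.optimize import minimize_scalar
s,M=pose()
# which fraction
f=min(np.linspace(0,1,101),key=lambda f:R.from_matrix(tip(f)[:3,:3]@M.T).magnitude());print('f',f)
go(tip(f))
u=M1.T@[0,0,1];d=M@u;m=s['ee_pos']-19*M[:,2]+d*29;print('cup axis',d.round(2),'tilt',np.degrees(np.arccos(d[2])).round(1),'mouth',m.round(0))
```

```text
t 20.95 tcp [435.1 178.5 134.6] F [ 1.  -1.  -1.5] w 65.8 j [ 0.324  0.767 -1.133  1.826  0.656  1.346 -0.124]
 toolx [ 0.558  0.784 -0.272] 54.54 tooly [ 0.797 -0.598 -0.086] toolz [-0.23  -0.169 -0.958]
f 0.46
t 20.95 tcp [435.1 178.5 134.6] F [ 1.  -1.  -1.5] w 65.8 j [ 0.324  0.767 -1.133  1.826  0.656  1.346 -0.124]
 toolx [ 0.558  0.784 -0.272] 54.54 tooly [ 0.797 -0.598 -0.086] toolz [-0.23  -0.169 -0.958]
shift [-0.8 19.8  3.7] turn [ 0.017 -0.015 -0.002]
cup axis [ 0.73 -0.3   0.62] tilt 51.9 mouth [461. 173. 171.]
```

>>> jog_arm(rows=[[[0.076,0.06,0.03],[-2,8,2],0.3],[[0.08,0.067,0.027],[-2,8,2],0.3],[[0.083,0.068,0.023],[-1,7,2],0.3],[[0.084,0.068,0.018],[-1,5,2],0.3],[[0,0,0],[0,0,0],0.3]])

```text
time_s: 21.45
ee_pos: [426.6, 201.0, 140.4]
tcp_rot: [-2.353, -1.434, 0.524]
contact_force: [0.5, -0.8, -3.0]
gripper_width: 65.5
```

```bash
cat >> plan.py <<'E'
def tipinfo():
    s,M=pose()
    f=min(np.linspace(0,1.05,106),key=lambda f:R.from_matrix(tip(f)[:3,:3]@M.T).magnitude());print('f',f);go(tip(f))
    u=M1.T@[0,0,1];d=M@u;m=s['ee_pos']-19*M[:,2]+d*29;print('cup axis',d.round(2),'tilt',np.degrees(np.arccos(d[2])).round(1),'mouth',m.round(0))
E
python3 -c "from plan import *;tipinfo()"
```

```text
t 21.45 tcp [426.6 201.  140.4] F [ 0.5 -0.8 -3. ] w 65.5 j [ 0.469  0.966 -1.228  1.709  0.501  1.42   0.196]
 toolx [ 0.424  0.895 -0.136] 64.65 tooly [ 0.772 -0.436 -0.462] toolz [-0.473  0.091 -0.876]
f 0.65
t 21.45 tcp [426.6 201.  140.4] F [ 0.5 -0.8 -3. ] w 65.5 j [ 0.469  0.966 -1.228  1.709  0.501  1.42   0.196]
 toolx [ 0.424  0.895 -0.136] 64.65 tooly [ 0.772 -0.436 -0.462] toolz [-0.473  0.091 -0.876]
shift [ 2.2  4.2 -1.4] turn [ 0.012 -0.009 -0.009]
cup axis [ 0.88 -0.37  0.29] tilt 73.0 mouth [461. 188. 165.]
```

>>> jog_arm(rows=[[[0.09,0.06,0.0],[0,3,0],0.3],[[0.087,0.068,0.003],[0,2,0],0.3],[[0.087,0.068,0],[0,2,0],0.3],[[0,0,0],[0,0,0],0.3],[[0.087,0.069,-0.005],[0,2,1],0.3]])

```text
time_s: 21.95
ee_pos: [421.3, 212.5, 142.8]
tcp_rot: [-1.944, -1.298, 0.522]
contact_force: [-0.9, 1.6, -0.5]
gripper_width: 65.8
```

>>> jog_arm(rows=[[[0,0,0],[0,0,0],0.3],[[0.086,0.069,-0.012],[1,2,2],0.3],[[0,0,0],[0,0,0],0.3],[[0.085,0.07,-0.015],[1,1,2],0.3],[[0,0,0],[0,0,0],0.3]])

```text
time_s: 22.45
ee_pos: [419.4, 217.8, 147.5]
tcp_rot: [-1.77, -1.205, 0.519]
contact_force: [0.1, -1.0, -3.1]
gripper_width: 65.7
```

Run:
```python
from plan import *
tipinfo();c=cap('top');save(c,'t3.png',(70,170,330,330),3)
```

```text
t 22.45 tcp [419.4 217.8 147.5] F [ 0.1 -1.  -3.1] w 65.7 j [ 0.592  1.321 -1.274  1.541  0.279  1.563  0.483]
 toolx [0.436 0.889 0.14 ] 63.88 tooly [ 0.509 -0.115 -0.853] toolz [-0.742  0.443 -0.503]
f 0.93
t 22.45 tcp [419.4 217.8 147.5] F [ 0.1 -1.  -3.1] w 65.7 j [ 0.592  1.321 -1.274  1.541  0.279  1.563  0.483]
 toolx [0.436 0.889 0.14 ] 63.88 tooly [ 0.509 -0.115 -0.853] toolz [-0.742  0.443 -0.503]
shift [ 9.5 -5.9 -1.1] turn [ 0.017 -0.011  0.001]
cup axis [ 0.88 -0.39 -0.25] tilt 104.3 mouth [459. 198. 150.]
```

View pics/t3.png

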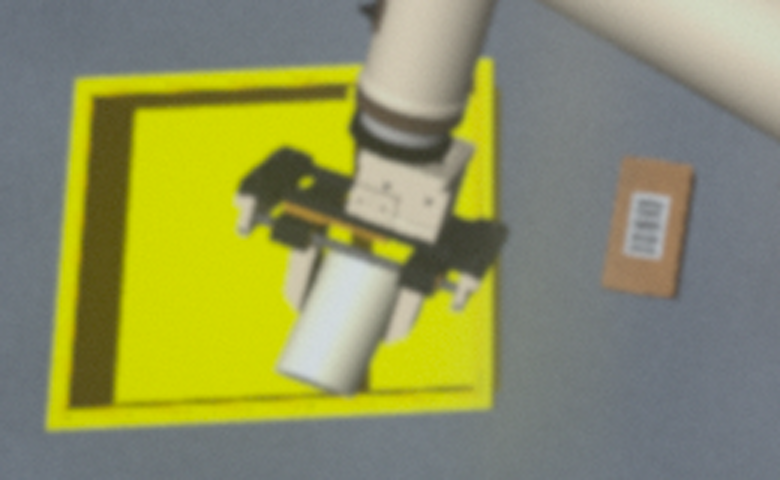

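>>> jog_arm(rows=[[[0.085,0.07,-0.017],[3,-3,1],0.3],[[0.085,0.07,-0.017],[3,-2,1],0.3],[[0,0,0],[0,0,0],0.3],[[0,0,0],[0,0,0],0.3],[[0,0,0],[0,0,0],0.3]])

```text
time_s: 23.0
ee_pos: [422.2, 220.9, 164.0]
tcp_rot: [-1.594, -1.126, 0.493]
contact_force: [-0.5, -0.1, -2.0]
gripper_width: 65.4
```

>>> jog_arm(rows=[[[0,0,0],[0,0,0],0.3],[[0,0,0],[0,0,0],0.3],[[0,0,0],[0,0,0],0.3]])

```text
time_s: 23.3
ee_pos: [421.4, 222.3, 167.4]
tcp_rot: [-1.599, -1.137, 0.492]
contact_force: [0.7, -0.3, -1.8]
gripper_width: 65.5
```

Run:
```python
from plan import *
tipinfo();c=cap('side');save(c,'s3.png',(210,50,360,180),4)
```

```text
t 23.3 tcp [421.4 222.3 167.4] F [ 0.7 -0.3 -1.8] w 65.5 j [ 0.611  1.412 -1.297  1.492  0.201  1.62   0.542]
 toolx [0.461 0.857 0.23 ] 61.74 tooly [ 0.42   0.017 -0.907] toolz [-0.782  0.515 -0.352]
f 1.01
t 23.3 tcp [421.4 222.3 167.4] F [ 0.7 -0.3 -1.8] w 65.5 j [ 0.611  1.412 -1.297  1.492  0.201  1.62   0.542]
 toolx [0.461 0.857 0.23 ] 61.74 tooly [ 0.42   0.017 -0.907] toolz [-0.782  0.515 -0.352]
shift [  9.7  -9.5 -18.3] turn [-0.002  0.001 -0.02 ]
cup axis [ 0.85 -0.35 -0.39] tilt 113.1 mouth [461. 202. 163.]
```

View pics/s3.png

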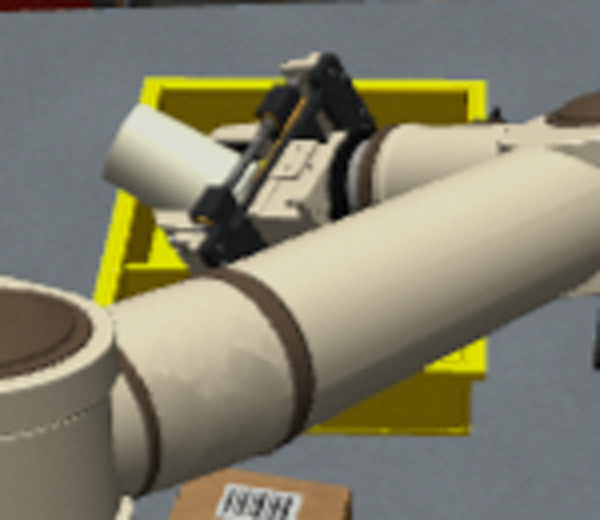

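Run:
```python
from plan import *
steps([tip(f) for f in np.linspace(1,0,16)])
```

```text
turn [-0.113, -0.093, 0.022] shift [-2.0, -1.0, -2.0]
turn [-0.115, -0.092, 0.013] shift [-1.0, -1.0, -2.0]
turn [-0.116, -0.091, 0.004] shift [-0.0, -1.0, -2.0]
turn [-0.116, -0.091, -0.005] shift [0.0, -2.0, -2.0]
turn [-0.115, -0.092, -0.014] shift [1.0, -2.0, -1.0]
turn [-0.113, -0.093, -0.023] shift [1.0, -2.0, -1.0]
turn [-0.11, -0.094, -0.031] shift [2.0, -2.0, -0.0]
turn [-0.105, -0.096, -0.039] shift [2.0, -3.0, 0.0]
turn [-0.1, -0.098, -0.046] shift [3.0, -3.0, 1.0]
turn [-0.094, -0.101, -0.053] shift [3.0, -3.0, 1.0]
turn [-0.088, -0.104, -0.058] shift [3.0, -3.0, 2.0]
turn [-0.081, -0.107, -0.063] shift [3.0, -3.0, 3.0]
turn [-0.073, -0.11, -0.066] shift [3.0, -3.0, 3.0]
turn [-0.065, -0.114, -0.069] shift [3.0, -3.0, 4.0]
turn [-0.057, -0.117, -0.07] shift [3.0, -3.0, 5.0]
```

>>> jog_arm(rows=[[[-0.105,-0.09,0.022],[-1,-2,2],0.3],[[-0.115,-0.092,0.013],[0,-2,0],0.3],[[-0.115,-0.09,0.004],[0,-2,0],0.3],[[-0.115,-0.09,-0.005],[0,-2,0],0.3],[[-0.115,-0.09,-0.014],[1,-2,0],0.3]])

```text
time_s: 23.85
ee_pos: [423.3, 209.7, 163.1]
tcp_rot: [-2.292, -1.406, 0.519]
contact_force: [-1.0, -0.5, -1.5]
gripper_width: 65.9
```

>>> jog_arm(rows=[[[-0.113,-0.093,-0.023],[1,-2,0],0.3],[[-0.11,-0.094,-0.031],[2,-2,0],0.3],[[-0.105,-0.096,-0.039],[2,-3,0],0.3],[[-0.1,-0.098,-0.046],[3,-3,1],0.3],[[-0.094,-0.1,-0.053],[3,-3,2],0.3]])

```text
time_s: 24.35
ee_pos: [433.5, 198.2, 170.3]
tcp_rot: [2.646, 1.125, -0.26]
contact_force: [-0.0, 0.2, -2.4]
gripper_width: 65.8
```

>>> jog_arm(rows=[[[-0.088,-0.104,-0.058],[3,-3,2],0.3],[[-0.08,-0.105,-0.062],[3,-3,3],0.3],[[-0.073,-0.11,-0.066],[3,-3,3],0.3],[[-0.065,-0.11,-0.068],[3,-3,4],0.3],[[0,0,0],[0,0,0],0.3]])

```text
time_s: 24.85
ee_pos: [440.2, 191.1, 184.9]
tcp_rot: [2.399, 0.559, 0.096]
contact_force: [-0.8, -0.4, -2.5]
gripper_width: 65.9
```

Run:
```python
from plan import *
tipinfo();go(carry(1));go(carry(0))
```

```text
t 24.85 tcp [440.2 191.1 184.9] F [-0.8 -0.4 -2.5] w 65.9 j [-0.229  0.6   -0.856  1.903  0.904  1.513 -1.037]
 toolx [ 0.906  0.417 -0.074] 24.72 tooly [ 0.368 -0.688  0.625] toolz [ 0.21  -0.593 -0.777]
f 0.07
t 24.85 tcp [440.2 191.1 184.9] F [-0.8 -0.4 -2.5] w 65.9 j [-0.229  0.6   -0.856  1.903  0.904  1.513 -1.037]
 toolx [ 0.906  0.417 -0.074] 24.72 tooly [ 0.368 -0.688  0.625] toolz [ 0.21  -0.593 -0.777]
shift [ 11.3  -9.  -32.1] turn [-0.013  0.013 -0.004]
cup axis [ 0.11 -0.07  0.99] tilt 7.5 mouth [440. 200. 228.]
t 24.85 tcp [440.2 191.1 184.9] F [-0.8 -0.4 -2.5] w 65.9 j [-0.229  0.6   -0.856  1.903  0.904  1.513 -1.037]
 toolx [ 0.906  0.417 -0.074] 24.72 tooly [ 0.368 -0.688  0.625] toolz [ 0.21  -0.593 -0.777]
shift [ 14.4 -11.7 -27.3] turn [-0.072 -0.11  -0.078]
t 24.85 tcp [440.2 191.1 184.9] F [-0.8 -0.4 -2.5] w 65.9 j [-0.229  0.6   -0.856  1.903  0.904  1.513 -1.037]
 toolx [ 0.906  0.417 -0.074] 24.72 tooly [ 0.368 -0.688  0.625] toolz [ 0.21  -0.593 -0.777]
shift [ -13.4 -542.4    1.7] turn [-0.123 -0.062 -1.124]
```

>>> jog_arm(rows=[[[-0.07,-0.1,-0.07],[-1,-20,0],0.3],[[0,0,-0.09],[-1,-44,0],0.3],[[0,0,-0.09],[-1,-46,0],0.3],[[0,0,-0.09],[-1,-46,0],0.3],[[0,0,-0.09],[-1,-46,0],0.3]])

```text
time_s: 25.35
ee_pos: [429.9, -2.5, 181.5]
tcp_rot: [2.383, 0.027, -0.022]
contact_force: [1.5, -0.6, -0.5]
gripper_width: 65.3
```

>>> jog_arm(rows=[[[0,0,-0.09],[-1,-46,0],0.3],[[0,0,-0.09],[-1,-46,0],0.3],[[0,0,-0.09],[-1,-46,0],0.3],[[0,0,-0.09],[-1,-46,0],0.3],[[0,0,-0.09],[-1,-40,0],0.3]])

```text
time_s: 25.85
ee_pos: [421.9, -235.4, 179.9]
tcp_rot: [2.361, -0.523, -0.254]
contact_force: [1.8, 1.2, -1.3]
gripper_width: 65.5
```

Run:
```python
from plan import *
go(carry(0));c=cap('top');save(c,'t4.png',(70,170,470,330),2)
```

```text
t 25.85 tcp [ 421.9 -235.4  179.9] F [ 1.8  1.2 -1.3] w 65.5 j [ 0.391  0.511 -0.504  1.94   0.842  1.381 -0.995]
 toolx [ 0.899 -0.435 -0.038] -25.84 tooly [-0.299 -0.677  0.673] toolz [-0.319 -0.594 -0.739]
shift [   4.9 -115.9    6.6] turn [-0.06  -0.007 -0.246]
```

View pics/t4.png

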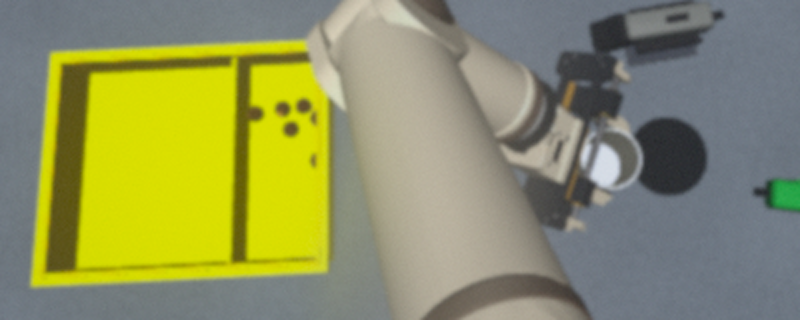

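>>> jog_arm(rows=[[[-0.015,0,-0.08],[2,-30,-2],0.3],[[-0.02,0,-0.08],[2,-35,-5],0.3],[[-0.02,0,-0.07],[2,-30,-8],0.3],[[0,0,0],[0,-6,-8],0.3],[[0,0,0],[0,0,0],0.3]])

```text
time_s: 26.4
ee_pos: [423.0, -353.2, 154.9]
tcp_rot: [2.248, -0.828, -0.36]
contact_force: [0.0, 0.6, -2.0]
gripper_width: 65.8
```

```bash
cat >> plan.py <<'E'
TR=T_(R.from_rotvec([2.241,-.812,-.333]).as_matrix(),[428.5,-350,58.5])
def cupstate(n='side'):
    c=cap(n);P=cloud(c);im=c['img'].astype(int)
    s=readout.state();M=R.from_rotvec(s['tcp_rot']).as_matrix();g=s['ee_pos']-19*M[:,2]
    m=(im.min(-1)>165)&(im.max(-1)-im.min(-1)<25)&(np.hypot(P[...,0]-g[0],P[...,1]-g[1])<48)&(P[...,2]>g[2]+18)&(P[...,2]<g[2]+45)
    q=P[m]
    if len(q)>20:
        (x,y),r=cv2.minEnclosingCircle(q[:,:2].astype(np.float32));A=np.c_[q[:,0]-x,q[:,1]-y,np.ones(len(q))];k=np.linalg.lstsq(A,q[:,2],rcond=None)[0]
        print(n,'rim c',round(x,1),round(y,1),'r',round(r,1),'plane',k.round(3),len(q),'grasp pt',g.round(1))
    return c
E
python3 - <<'E'
from plan import *
go(TR);cupstate('side');c=cupstate('top')
E
```

```text
t 26.4 tcp [ 423.  -353.2  154.9] F [ 0.   0.6 -2. ] w 65.8 j [ 0.502  0.65  -0.372  1.762  0.859  1.407 -0.996]
 toolx [ 0.757 -0.654 -0.016] -40.83 tooly [-0.458 -0.548  0.7  ] toolz [-0.467 -0.522 -0.714]
shift [  5.5   3.2 -96.4] turn [-0.018 -0.009  0.018]
side rim c 430.2 -343.9 r 33.5 plane [-2.10000e-02  6.00000e-03  1.97523e+02] 97 grasp pt [ 432.  -343.3  169.2]
```

>>> jog_arm(rows=[[[-0.018,-0.009,0.018],[4,3,-20],0.3],[[0,0,0],[0,0,-25],0.3],[[0,0,0],[0,0,-20],0.3],[[0,0,0],[0,0,-8],0.3],[[0,0,0],[0,0,0],0.3]])

```text
time_s: 27.0
ee_pos: [431.5, -341.9, 82.8]
tcp_rot: [2.254, -0.798, -0.322]
contact_force: [0.9, 0.4, -1.7]
gripper_width: 65.5
```

Run:
```python
from plan import *
go(TR);cupstate('side')
```

```text
t 27.0 tcp [ 431.5 -341.9   82.8] F [ 0.9  0.4 -1.7] w 65.5 j [ 0.461  0.754 -0.356  1.791  0.925  1.317 -1.112]
 toolx [ 0.778 -0.629  0.003] -38.94 tooly [-0.451 -0.555  0.699] toolz [-0.438 -0.545 -0.715]
shift [ -3.   -8.1 -24.3] turn [-0.006  0.006 -0.015]
side rim c 437.7 -332.4 r 33.8 plane [ 2.00000e-03 -4.00000e-03  1.25493e+02] 88 grasp pt [ 440.1 -331.6   96.9]
```

>>> jog_arm(rows=[[[-0.006,0.006,-0.01],[-4,-9,-8],0.3],[[0,0,0],[0,-1,-8],0.3],[[0,0,0],[0,-1,-3],0.3],[[0,0,0],[0,0,0],0.3]])

```text
time_s: 27.45
ee_pos: [428.7, -354.9, 65.1]
tcp_rot: [2.241, -0.81, -0.326]
contact_force: [-0.6, 0.8, -1.6]
gripper_width: 65.7
```

Run:
```python
from plan import *
go(TR);cupstate('side')
```

```text
t 27.45 tcp [ 428.7 -354.9   65.1] F [-0.6  0.8 -1.6] w 65.7 j [ 0.467  0.788 -0.337  1.782  0.945  1.299 -1.129]
 toolx [ 0.771 -0.637  0.006] -39.6 tooly [-0.455 -0.543  0.706] toolz [-0.446 -0.547 -0.709]
shift [-0.2  4.9 -6.6] turn [ 0.003  0.004 -0.003]
side rim c 435.4 -344.2 r 34.0 plane [-3.00000e-03 -1.00000e-02  1.07494e+02] 82 grasp pt [ 437.2 -344.4   78.7]
```

>>> jog_arm(rows=[[[0,0,0],[-2,3,-3],0.3],[[0,0,0],[0,0,-2],0.3],[[0,0,0],[0,0,-1],0.3],[[0,0,0],[0,0,0],0.3]])

```text
time_s: 27.9
ee_pos: [427.1, -351.2, 59.2]
tcp_rot: [2.241, -0.81, -0.325]
contact_force: [0.9, -0.5, -1.4]
gripper_width: 65.7
```

Run:
```python
from plan import *
go(TR);cupstate('side')
```

```text
t 27.9 tcp [ 427.1 -351.2   59.2] F [ 0.9 -0.5 -1.4] w 65.7 j [ 0.462  0.795 -0.337  1.789  0.948  1.292 -1.142]
 toolx [ 0.771 -0.637  0.007] -39.57 tooly [-0.456 -0.544  0.705] toolz [-0.445 -0.547 -0.709]
shift [ 1.4  1.2 -0.7] turn [ 0.003  0.005 -0.004]
side rim c 433.7 -340.8 r 34.2 plane [ 3.00000e-03 -1.80000e-02  1.01845e+02] 90 grasp pt [ 435.6 -340.8   72.8]
```

>>> jog_arm(rows=[[[0,0,0],[0,0,-1.5],0.3],[[0,0,0],[0,0,0],0.74],[[0,0,0],[0,0,0],0.8],[[0,0,0],[0,0,0],1],[[0,0,0],[0,0,0],1]])

```text
time_s: 28.45
ee_pos: [427.6, -351.9, 58.8]
tcp_rot: [2.24, -0.81, -0.323]
contact_force: [-0.2, 0.2, 0.7]
gripper_width: 85.1
```

>>> jog_arm(rows=[[[0,0,0],[0,0,0],1],[[0,0,0],[9,11,14],1],[[0,0,0],[13,16,22],1],[[0,0,0],[13,16,30],1],[[0,0,0],[10,12,35],1]])

```text
time_s: 28.95
ee_pos: [469.8, -294.2, 161.6]
tcp_rot: [2.238, -0.809, -0.337]
contact_force: [0.9, -0.4, -0.4]
gripper_width: 91.7
```

>>> jog_arm(rows=[[[0,0,0],[0,0,40],1],[[0,0,0],[0,0,30],1],[[0,0,0],[0,0,0],1]])

```text
time_s: 29.25
ee_pos: [476.8, -287.2, 241.6]
tcp_rot: [2.247, -0.805, -0.321]
contact_force: [-0.1, 0.3, 0.2]
gripper_width: 91.5
```

Run:
```python
from plan import *
pose()
for n in('side','top'):
    c=cap(n);P=cloud(c);m=(np.hypot(P[...,0]-434,P[...,1]+341)<50)&(P[...,2]>90)&(P[...,2]<108);q=P[m]
    if len(q)>10:print(n,'rim',cv2.minEnclosingCircle(q[:,:2].astype(np.float32)),np.percentile(q[:,2],90).round(1),len(q))
cartons('top');cartons('side')
```

```text
t 29.25 tcp [ 476.8 -287.2  241.6] F [-0.1  0.3  0.2] w 91.5 j [ 0.401  0.585 -0.425  1.645  0.792  1.585 -0.965]
 toolx [ 0.774 -0.633  0.007] -39.27 tooly [-0.454 -0.548  0.702] toolz [-0.441 -0.547 -0.712]
side rim ((433.46514892578125, -341.9309387207031), 34.4471321105957) 101.2 235
top rim ((433.1209411621094, -343.1925354003906), 34.0715446472168) 100.9 143
top carton 4 [471.6 -20. ] [ 61.8 115. ] len ang -14.6 z 80.2 754
side carton 3 [ 457.9 -176.4] [98.2 60.2] len ang 5.2 z 68.4 676
```

```bash
cat > cart.py <<'E'
from h import *
def down(yaw,p):
    a=np.radians(yaw);x=np.array([np.cos(a),np.sin(a),0]);z=np.array([0,0,-1.]);return T_(np.stack([x,np.cross(z,x),z],1),p)
C3=[457.7,-176.8];C4=[471.7,-19.8];B3=[434.9,359.1];B4=[562.6,350.9]
def go(Tt):
    s,M=pose();print('shift',(Tt[:3,3]-s['ee_pos']).round(1),'turn',R.from_matrix(Tt[:3,:3]@M.T).as_rotvec().round(3))
E
python3 - <<'E'
from sim import *;from cart import *
s=readout.state();T0=T_(R.from_rotvec(s['tcp_rot']).as_matrix(),s['ee_pos'])
for o in(0,180):
    y3,y4,yb=95.1-o,75.3-o,86.3-o
    q=path(s['joints'],T0,down(y3,C3+[180]),12,'h3 %d'%o);q=path(q,down(y3,C3+[180]),down(y3,C3+[30]),4,'g3')
    q=path(q,down(y3,C3+[30]),down(y3,C3+[180]),4,'l3');q=path(q,down(y3,C3+[180]),down(yb,B3+[180]),12,'b3');q=path(q,down(yb,B3+[180]),down(yb,B3+[42]),4,'p3')
    q=path(q,down(yb,B3+[42]),down(yb,B3+[180]),4,'r3');q=path(q,down(yb,B3+[180]),down(y4,C4+[180]),8,'h4');q=path(q,down(y4,C4+[180]),down(y4,C4+[38]),4,'g4')
    q=path(q,down(y4,C4+[38]),down(y4,C4+[190]),4,'l4');q=path(q,down(y4,C4+[190]),down(yb,B4+[190]),8,'b4');q=path(q,down(yb,B4+[190]),down(yb,B4+[50]),4,'p4')
go(down(95.1,C3+[180]));go(down(-84.9,C3+[180]))
E
```

```text
h3 0 marg 0.36 err 0.0 body 228 [ 1.21  0.45 -1.1   1.98  0.48  1.    1.55]
g3 marg 0.35 err 0.0 body 96 [ 1.    0.66 -0.84  2.07  0.75  0.74  1.33]
l3 marg 0.36 err 0.0 body 134 [ 1.21  0.45 -1.1   1.98  0.48  1.    1.55]
b3 marg 0.35 err 0.0 body 246 [-0.    0.55 -0.97  1.81  0.52  1.06  0.34]
p3 marg 0.53 err 0.0 body 108 [-0.12  0.73 -0.81  1.89  0.7   0.84  0.2 ]
r3 marg 0.54 err 0.0 body 142 [-0.    0.55 -0.97  1.81  0.52  1.06  0.34]
h4 marg 0.39 err 0.0 body 246 [ 0.84  0.36 -1.    2.02  0.37  0.95  0.97]
g4 marg 0.31 err 0.0 body 104 [ 0.62  0.59 -0.76  2.11  0.64  0.69  0.74]
l4 marg 0.32 err 0.0 body 142 [ 0.85  0.34 -1.    2.01  0.35  0.97  0.99]
b4 marg 0.43 err 0.0 body 256 [-0.01  0.69 -0.9   1.54  0.57  1.19  0.49]
p4 marg 0.67 err 0.0 body 116 [-0.07  0.84 -0.79  1.62  0.69  0.97  0.41]
h3 180 marg 0.44 err 0.0 body 246 [ 0.73  0.28 -0.46  1.98  0.15  0.92 -1.29]
g3 marg 0.35 err 0.0 body 96 [ 0.63  0.52 -0.35  2.07  0.31  0.6  -1.42]
l3 marg 0.36 err 0.0 body 134 [ 0.72  0.28 -0.44  1.98  0.15  0.92 -1.28]
b3 marg 0.01 err 0.0 body 246 [-0.33  0.41 -0.5   1.81  0.23
[... 353 characters left out ...]
-0.1   2.01  0.03  0.92 -1.84]
b4 marg 0.23 err 0.0 body 256 [-0.41  0.54 -0.26  1.54  0.15  1.08 -2.34]
p4 marg 0.2 err 0.0 body 116 [-0.43  0.7  -0.22  1.62  0.19  0.84 -2.37]
t 29.45 tcp [ 473.4 -288.1  235.7] F [-1.1  0.7  0. ] w 91.7 j [ 0.402  0.592 -0.422  1.651  0.792  1.582 -0.967]
 toolx [ 0.773 -0.634 -0.002] -39.35 tooly [-0.449 -0.549  0.706] toolz [-0.448 -0.545 -0.709]
shift [-15.7 111.3 -55.7] turn [0.871 0.459 2.199]
t 29.45 tcp [ 473.4 -288.1  235.7] F [-1.1  0.7  0. ] w 91.7 j [ 0.402  0.592 -0.422  1.651  0.792  1.582 -0.967]
 toolx [ 0.773 -0.634 -0.002] -39.35 tooly [-0.449 -0.549  0.706] toolz [-0.448 -0.545 -0.709]
shift [-15.7 111.3 -55.7] turn [ 0.374 -0.711 -0.754]
```

>>> jog_arm(rows=[[[0.05,0.026,0.127],[-1,7,0],1],[[0.05,0.026,0.127],[-1,7,0],1],[[0.05,0.026,0.127],[-1,7,0],1],[[0.05,0.026,0.127],[-1,7,0],1],[[0.05,0.026,0.127],[-1,7,0],1]])

```text
time_s: 29.95
ee_pos: [464.0, -251.7, 226.0]
tcp_rot: [2.539, 0.085, -0.295]
contact_force: [0.6, 0.6, 0.0]
gripper_width: 91.6
```

>>> jog_arm(rows=[[[0.05,0.026,0.127],[-1,7,0],1],[[0.05,0.026,0.127],[-1,7,0],1],[[0.05,0.026,0.127],[-1,7,0],1],[[0.05,0.026,0.127],[-1,7,0],1],[[0.05,0.026,0.127],[-1,7,0],1]])

```text
time_s: 30.45
ee_pos: [452.5, -213.0, 217.6]
tcp_rot: [2.564, 1.058, -0.215]
contact_force: [-0.4, 0.5, 1.2]
gripper_width: 91.7
```

>>> jog_arm(rows=[[[0.05,0.026,0.127],[-1,7,0],1],[[0.05,0.026,0.127],[-1,7,0],1],[[0.05,0.026,0.127],[-1,7,0],1],[[0.05,0.026,0.127],[-1,7,0],1],[[0,0,0],[0,0,0],1]])

```text
time_s: 30.95
ee_pos: [441.5, -183.5, 211.1]
tcp_rot: [2.361, 1.841, -0.118]
contact_force: [0.5, -0.2, 0.2]
gripper_width: 91.6
```

Run:
```python
from cart import *
go(down(95.1,C3+[180]))
```

```text
t 30.95 tcp [ 441.5 -183.5  211.1] F [ 0.5 -0.2  0.2] w 91.6 j [ 1.03   0.227 -0.899  2.043  0.417  0.946  1.228]
 toolx [ 0.246  0.958 -0.151] 75.61 tooly [ 0.969 -0.238  0.066] toolz [ 0.027 -0.162 -0.986]
shift [ 16.2   6.7 -31.1] turn [0.157 0.054 0.334]
```

>>> jog_arm(rows=[[[0.055,0.02,0.115],[6,2,0],1],[[0.055,0.02,0.115],[6,2,-5],1],[[0.047,0.014,0.1],[5,2,-5],1],[[0,0,0],[0,0,0],1],[[0,0,0],[0,0,0],1]])

```text
time_s: 31.45
ee_pos: [455.0, -176.6, 196.2]
tcp_rot: [-2.132, -2.294, 0.006]
contact_force: [-0.5, 0.1, -0.5]
gripper_width: 91.7
```

Run:
```python
from cart import *
cartons('wrist')
go(down(95.1,C3+[30]))
```

```text
wrist carton 3 [ 459.1 -178.8] [100.8  58. ] len ang 4.9 z 66.5 5847
wrist carton 3 [456.5 -48.8] [ 2.1 95.7] len ang -15.0 z 68.8 720
wrist carton 4 [471.1 -21.3] [ 63.4 110.8] len ang -15.0 z 79.4 6390
t 31.5 tcp [ 454.9 -176.7  196.2] F [ 0.2  0.1 -0.2] w 91.8 j [ 1.119  0.365 -0.958  1.958  0.351  1.007  1.642]
 toolx [-0.074  0.997  0.004] 94.25 tooly [ 0.997  0.074 -0.01 ] toolz [-0.01   0.003 -1.   ]
shift [ 2.800e+00 -1.000e-01 -1.662e+02] turn [-0.003 -0.01   0.015]
```

>>> jog_arm(rows=[[[-0.003,-0.01,0.013],[3,-1,-25],1],[[0,0,0],[0,0,-35],1],[[0,0,0],[0,0,-30],1],[[0,0,0],[0,0,-12],1],[[0,0,0],[0,0,0],1]])

```text
time_s: 32.0
ee_pos: [457.9, -176.2, 93.2]
tcp_rot: [2.127, 2.301, -0.008]
contact_force: [0.2, 0.5, -0.2]
gripper_width: 91.8
```

Run:
```python
from cart import *
go(down(95.0,[458.3,-177.8,30]))
```

```text
t 32.0 tcp [ 457.9 -176.2   93.2] F [ 0.2  0.5 -0.2] w 91.8 j [ 0.987  0.512 -0.831  2.047  0.539  0.804  1.483]
 toolx [-0.078  0.997 -0.01 ] 94.49 tooly [0.997 0.078 0.002] toolz [ 0.003 -0.009 -1.   ]
shift [  0.4  -1.6 -63.2] turn [0.009 0.003 0.009]
```

>>> jog_arm(rows=[[[0.009,0.003,0.009],[0,-2,-25],1],[[0,0,0],[0,0,-20],1],[[0,0,0],[0,0,-10],1],[[0,0,0],[0,0,0],1],[[0,0,0],[0,0,0],0.75]])

```text
time_s: 32.5
ee_pos: [462.5, -178.8, 43.0]
tcp_rot: [2.118, 2.307, 0.0]
contact_force: [-0.3, 0.4, 0.0]
gripper_width: 87.6
```

>>> jog_arm(rows=[[[0,0,0],[0,0,0],0.6],[[0,0,0],[0,0,0],0.5],[[0,0,0],[0,0,0],0.4],[[0,0,0],[0,0,0],0.4],[[0,0,0],[0,0,0],0.4]], newtons=25)

```text
time_s: 33.0
ee_pos: [464.5, -179.6, 46.2]
tcp_rot: [2.115, 2.302, 0.001]
contact_force: [0.4, -0.7, -2.4]
gripper_width: 57.9
```

Run:
```python
from cart import *
go(down(95.0,[458.3,-177.8,30]))
```

```text
t 33.0 tcp [ 464.5 -179.6   46.2] F [ 0.4 -0.7 -2.4] w 57.9 j [ 0.927  0.592 -0.757  2.058  0.633  0.718  1.419]
 toolx [-0.085  0.996 -0.011] 94.85 tooly [0.996 0.085 0.011] toolz [ 0.012 -0.01  -1.   ]
shift [ -6.2   1.8 -16.2] turn [0.01  0.012 0.003]
```

>>> jog_arm(rows=[[[0,0,0],[0,0,-2],0.4],[[0,0,0],[0,0,-1],0.66],[[0,0,0],[0,0,0],0.7],[[0,0,0],[0,0,0],0.85],[[0,0,0],[0,0,0],0.9]])

```text
time_s: 33.5
ee_pos: [465.1, -179.8, 45.1]
tcp_rot: [2.114, 2.301, -0.0]
contact_force: [-0.7, -0.2, -0.7]
gripper_width: 76.1
```

>>> jog_arm(rows=[[[0.01,0.012,0.003],[-5,2,-8],0.9],[[0,0,0],[-1,0,-6],0.9],[[0,0,0],[0,0,0],0.85],[[0,0,0],[0,0,0],0.8]])

```text
time_s: 33.9
ee_pos: [457.7, -177.5, 28.9]
tcp_rot: [-2.121, -2.315, 0.002]
contact_force: [-0.3, -0.3, 0.3]
gripper_width: 75.1
```

Run:
```python
from cart import *
go(down(95.0,[458.3,-177.8,30]));cartons('side')
```

```text
t 33.9 tcp [ 457.7 -177.5   28.9] F [-0.3 -0.3  0.3] w 75.1 j [ 0.914  0.622 -0.737  2.065  0.652  0.701  1.408]
 toolx [-0.087  0.996  0.   ] 95.01 tooly [ 0.996  0.087 -0.002] toolz [-0.002  0.    -1.   ]
shift [ 0.6 -0.3  1.1] turn [-0.    -0.002 -0.   ]
side carton 3 [ 497.4 -176.6] [20.6 59.4] len ang -85.2 z 68.3 146
side carton 4 [498.2 -25.6] [65.6 60.7] len ang 75.8 z 81.5 313
```

Well placed: TCP at z 29, centred and level. I close, then lift.

>>> jog_arm(rows=[[[0,0,0],[0,0,0],0.65],[[0,0,0],[0,0,0],0.5],[[0,0,0],[0,0,0],0.4],[[0,0,0],[0,0,0],0.4],[[0,0,0],[0,0,0],0.4]])

```text
time_s: 34.45
ee_pos: [457.9, -177.7, 29.1]
tcp_rot: [-2.121, -2.315, 0.002]
contact_force: [-0.5, 0.0, -2.8]
gripper_width: 58.1
```

```bash
python3 -c "
from cart import *
go(down(95.0,[458.3,-177.8,30]))"
```

```text
t 34.45 tcp [ 457.9 -177.7   29.1] F [-0.5  0.  -2.8] w 58.1 j [ 0.914  0.621 -0.737  2.065  0.652  0.701  1.408]
 toolx [-0.087  0.996  0.   ] 95.01 tooly [ 0.996  0.087 -0.002] toolz [-0.002 -0.    -1.   ]
shift [ 0.4 -0.1  0.9] turn [ 0.    -0.002 -0.   ]
```

>>> jog_arm(rows=[[[0,0,0],[0,0,10],0.4],[[0,0,0],[0,0,30],0.4],[[0,0,0],[0,0,40],0.4],[[0,0,0],[0,0,40],0.4],[[0,0,0],[0,0,30],0.4]])

```text
time_s: 34.95
ee_pos: [452.5, -174.4, 181.3]
tcp_rot: [-2.109, -2.309, 0.006]
contact_force: [1.1, -0.6, -2.5]
gripper_width: 58.0
```

```bash
python3 -c "
from cart import *
go(down(86.3,B3+[180]))"
```

```text
t 34.95 tcp [ 452.5 -174.4  181.3] F [ 1.1 -0.6 -2.5] w 58.0 j [ 1.112  0.387 -0.957  1.976  0.375  0.983  1.634]
 toolx [-0.09   0.996  0.008] 95.19 tooly [ 0.996  0.091 -0.012] toolz [-0.013  0.007 -1.   ]
shift [-17.6 533.5  -1.3] turn [-0.008 -0.012 -0.155]
```

>>> jog_arm(rows=[[[0,0,-0.01],[-1,30,2],0.4],[[0,0,-0.013],[-1,45,1],0.4],[[0,0,-0.013],[-1,45,1],0.4],[[0,0,-0.013],[-1,45,1],0.4],[[0,0,-0.013],[-1,45,0],0.4]])

```text
time_s: 35.45
ee_pos: [449.6, 33.3, 194.6]
tcp_rot: [2.209, 2.233, -0.005]
contact_force: [-0.4, -0.5, -2.0]
gripper_width: 58.0
```

>>> jog_arm(rows=[[[0,0,-0.013],[-2,45,0],0.4],[[0,0,-0.013],[-2,45,0],0.4],[[0,0,-0.013],[-2,45,0],0.4],[[0,0,-0.013],[-2,45,0],0.4],[[0,0,-0.013],[-2,45,0],0.4]])

```text
time_s: 35.95
ee_pos: [436.5, 266.3, 197.8]
tcp_rot: [2.28, 2.153, -0.005]
contact_force: [0.9, 0.1, -2.3]
gripper_width: 57.9
```

```bash
python3 -c "
from cart import *
go(down(86.3,B3+[180]))"
```

```text
t 35.95 tcp [436.5 266.3 197.8] F [ 0.9  0.1 -2.3] w 57.9 j [ 0.206  0.425 -0.999  1.91   0.421  1.036  0.538]
 toolx [ 0.057  0.998 -0.006] 86.71 tooly [ 0.998 -0.057  0.002] toolz [ 0.001 -0.006 -1.   ]
shift [ -1.6  92.8 -17.8] turn [ 0.006  0.001 -0.007]
```

>>> jog_arm(rows=[[[0.005,0,-0.007],[-1,40,-5],0.4],[[0,0,0],[0,33,-8],0.4],[[0,0,0],[0,10,-10],0.4],[[0,0,0],[0,0,-15],0.4],[[0,0,0],[0,0,0],0.4]])

```text
time_s: 36.45
ee_pos: [430.0, 361.4, 161.5]
tcp_rot: [-2.277, -2.161, -0.006]
contact_force: [-1.5, -0.3, -2.3]
gripper_width: 58.1
```

```bash
python3 -c "
from cart import *
go(down(86.3,B3+[41.5]))"
```

```text
t 36.45 tcp [430.  361.4 161.5] F [-1.5 -0.3 -2.3] w 58.1 j [-0.038  0.557 -0.931  1.828  0.52   1.018  0.34 ]
 toolx [0.052 0.999 0.004] 87.03 tooly [ 0.999 -0.052  0.001] toolz [ 0.001  0.004 -1.   ]
shift [   4.9   -2.3 -120. ] turn [-0.004  0.001 -0.013]
```

>>> jog_arm(rows=[[[-0.004,0,-0.012],[5,-2,-20],0.4],[[0,0,0],[0,0,-28],0.4],[[0,0,0],[0,0,-25],0.4],[[0,0,0],[0,0,-10],0.4],[[0,0,0],[0,0,0],0.4]])

```text
time_s: 36.95
ee_pos: [439.1, 350.8, 73.3]
tcp_rot: [2.299, 2.132, -0.003]
contact_force: [-0.5, 0.1, -1.5]
gripper_width: 57.8
```

```bash
python3 -c "
from cart import *
go(down(86.3,B3+[41.5]))"
```

```text
t 36.95 tcp [439.1 350.8  73.3] F [-0.5  0.1 -1.5] w 57.8 j [-0.102  0.67  -0.824  1.878  0.639  0.882  0.248]
 toolx [ 0.075  0.997 -0.005] 85.67 tooly [ 0.997 -0.075  0.003] toolz [ 0.003 -0.005 -1.   ]
shift [ -4.2   8.3 -31.8] turn [0.005 0.003 0.011]
```

>>> jog_arm(rows=[[[0.005,0.003,0.01],[-3,5,-12],0.4],[[0,0,0],[-1,2,-9],0.4],[[0,0,0],[0,0,-4],0.4],[[0,0,0],[0,0,0],0.4]])

```text
time_s: 37.35
ee_pos: [436.7, 358.0, 48.0]
tcp_rot: [2.295, 2.145, 0.004]
contact_force: [-0.7, -0.3, -2.7]
gripper_width: 57.8
```

```bash
python3 -c "
from cart import *
go(down(86.3,B3+[41.5]))"
```

```text
t 37.35 tcp [436.7 358.   48. ] F [-0.7 -0.3 -2.7] w 57.8 j [-0.132  0.708 -0.797  1.883  0.675  0.84   0.221]
 toolx [0.067 0.998 0.001] 86.14 tooly [ 0.998 -0.067  0.002] toolz [ 0.002  0.001 -1.   ]
shift [-1.8  1.1 -6.5] turn [-0.001  0.002  0.003]
```

>>> jog_arm(rows=[[[0,0,0],[-1,0,-3],0.4],[[0,0,0],[0,0,-2],0.4],[[0,0,0],[0,0,0],0.4]])

```text
time_s: 37.65
ee_pos: [436.1, 359.0, 43.7]
tcp_rot: [2.294, 2.146, 0.007]
contact_force: [-0.5, 0.6, -2.2]
gripper_width: 58.1
```

>>> jog_arm(rows=[[[0,0,0],[0,0,-1],0.4],[[0,0,0],[0,0,0],0.4]])

```text
time_s: 37.85
ee_pos: [436.4, 359.3, 43.1]
tcp_rot: [2.294, 2.146, 0.008]
contact_force: [-0.6, -0.4, -2.0]
gripper_width: 57.7
```

>>> jog_arm(rows=[[[0,0,0],[0,0,-1],0.4],[[0,0,0],[0,0,0],0.4]])

```text
time_s: 38.05
ee_pos: [436.6, 359.3, 42.2]
tcp_rot: [2.294, 2.145, 0.009]
contact_force: [-1.0, -0.3, -2.2]
gripper_width: 58.1
```

>>> jog_arm(rows=[[[0,0,0],[0,0,-1],0.4],[[0,0,0],[0,0,0],0.4]])

```text
time_s: 38.25
ee_pos: [436.8, 359.5, 41.5]
tcp_rot: [2.294, 2.145, 0.009]
contact_force: [0.4, -0.4, -1.0]
gripper_width: 58.1
```

>>> jog_arm(rows=[[[0,0,0],[0,0,-0.7],0.4],[[0,0,0],[0,0,0],0.4]])

```text
time_s: 38.45
ee_pos: [436.9, 359.5, 41.4]
tcp_rot: [2.293, 2.145, 0.01]
contact_force: [-0.7, 0.5, -1.5]
gripper_width: 57.4
```

>>> jog_arm(rows=[[[0,0,0],[0,0,0],0.66],[[0,0,0],[0,0,0],0.7],[[0,0,0],[0,0,0],0.8],[[0,0,0],[0,0,0],0.85],[[0,0,0],[0,0,0],0.85]])

```text
time_s: 38.95
ee_pos: [437.5, 360.3, 41.5]
tcp_rot: [2.293, 2.145, 0.013]
contact_force: [-0.6, -0.5, -0.4]
gripper_width: 77.5
```

>>> jog_arm(rows=[[[0,0,0],[0,0,12],0.85],[[0,0,0],[0,0,30],0.85],[[0,0,0],[0,0,45],0.9],[[0,0,0],[0,0,45],1],[[0,0,0],[0,0,30],1]])

```text
time_s: 39.45
ee_pos: [433.1, 357.7, 206.7]
tcp_rot: [-2.291, -2.148, 0.003]
contact_force: [-0.2, 0.8, -0.4]
gripper_width: 90.7
```

Run:
```python
from cart import *
c=cap('wrist');P=cloud(c);im=c['img'].astype(int)
m=(P[...,2]>70)&(P[...,2]<88)&(np.hypot(P[...,0]-436,P[...,1]-358)<80)&(im[...,2]>60)
q=P[m];r=cv2.minAreaRect(q[:,:2].astype(np.float32));k=np.linalg.lstsq(np.c_[q[:,:2]-q[:,:2].mean(0),np.ones(len(q))],q[:,2],rcond=None)[0];print('carton3 in tote',r,k)
cartons('top');cartons('side')
go(down(75.3,C4+[180]))
```

```text
carton3 in tote ((437.96844482421875, 358.2058410644531), (56.3258056640625, 99.1233901977539), 86.10900115966797) [ 2.11553684e-03 -2.48163952e-03  7.85614797e+01]
top carton 4 [486.   4.] [ 62.  115.2] len ang -13.9 z 80.2 1030
side carton 3 [481.7 -23.8] [ 18.8 114.7] len ang -5.7 z 68.4 127
side carton 4 [486.4   5.3] [ 67.  116.2] len ang -13.8 z 81.6 689
t 39.6 tcp [434.1 358.  206.2] F [ 0.3  0.  -0.2] w 91.5 j [-1.000e-03  5.080e-01 -9.670e-01  1.783e+00  4.660e-01  1.099e+00
  3.760e-01]
 toolx [0.065 0.998 0.   ] 86.27 tooly [ 0.998 -0.065  0.   ] toolz [ 0.  0. -1.]
shift [  37.6 -377.8  -26.2] turn [-0.     0.    -0.191]
```

Carton_3 lies flat in the tote, its top at 78.6 mm. Carton_4 has been knocked aside to about (486,4.6), at -13.9°, so I re-aim.

>>> jog_arm(rows=[[[0,0,-0.02],[6,-30,0],1],[[0,0,-0.022],[6,-45,0],1],[[0,0,-0.022],[6,-45,0],1],[[0,0,-0.022],[6,-45,0],1],[[0,0,-0.022],[7,-45,-2],1]])

```text
time_s: 40.1
ee_pos: [459.6, 148.6, 202.7]
tcp_rot: [-2.389, -2.031, -0.001]
contact_force: [0.5, -0.4, 0.2]
gripper_width: 91.9
```

>>> jog_arm(rows=[[[0,0,-0.022],[7,-45,-5],1],[[0,0,-0.022],[7,-40,-5],1],[[0,0,-0.022],[6,-25,-5],1],[[0,0,0],[0,0,0],1],[[0,0,0],[0,0,0],1]])

```text
time_s: 40.6
ee_pos: [475.8, 24.4, 183.1]
tcp_rot: [-2.468, -1.93, 0.014]
contact_force: [0.9, 0.9, 0.4]
gripper_width: 91.5
```

Run:
```python
from cart import *
cartons('wrist');cartons('top')
go(down(76.1,[486.2,4.3,38]))
```

```text
wrist carton 3 [432.3  17.2] [59.4  0.7] len ang 76.0 z 68.2 174
wrist carton 4 [488.1   2.9] [ 61.9 115.8] len ang -13.8 z 79.5 8191
t 40.7 tcp [476.   25.3 183.4] F [-0.6 -0.7 -0.4] w 91.9 j [ 0.691  0.357 -0.943  1.996  0.346  0.97   0.905]
 toolx [ 0.239  0.971 -0.002] 76.19 tooly [ 0.971 -0.239 -0.011] toolz [-0.011  0.001 -1.   ]
shift [  10.2  -21.  -145.4] turn [-0.001 -0.011 -0.002]
```

>>> jog_arm(rows=[[[0,-0.011,0],[10,-20,-10],1],[[0,0,0],[0,0,-25],1],[[0,0,0],[0,0,-25],1],[[0,0,0],[0,0,-10],1],[[0,0,0],[0,0,0],1]])

```text
time_s: 41.2
ee_pos: [488.4, 8.1, 111.2]
tcp_rot: [2.46, 1.951, 0.007]
contact_force: [-0.4, 0.4, 0.2]
gripper_width: 91.7
```

Run:
```python
from cart import *
go(down(76.1,[487,4,38]))
```

```text
t 41.2 tcp [488.4   8.1 111.2] F [-0.4  0.4  0.2] w 91.7 j [ 0.629  0.478 -0.848  2.04   0.486  0.828  0.839]
 toolx [0.228 0.974 0.003] 76.82 tooly [ 0.974 -0.228  0.004] toolz [ 0.005  0.002 -1.   ]
shift [ -1.4  -4.1 -73.2] turn [-0.002  0.005 -0.013]
```

>>> jog_arm(rows=[[[0,0.005,-0.012],[-2,-4,-20],1],[[0,0,0],[-1,0,-25],1],[[0,0,0],[-1,0,-15],1],[[0,0,0],[0,0,-5],1],[[0,0,0],[0,0,0],1]])

```text
time_s: 41.7
ee_pos: [488.2, 6.0, 47.6]
tcp_rot: [2.468, 1.941, 0.009]
contact_force: [0.1, 0.6, 0.7]
gripper_width: 92.0
```

Run:
```python
from cart import *
go(down(76.1,[487,4,38]))
```

```text
t 41.7 tcp [488.2   6.   47.6] F [0.1 0.6 0.7] w 92.0 j [ 0.548  0.577 -0.751  2.073  0.604  0.712  0.738]
 toolx [0.236 0.972 0.003] 76.37 tooly [ 0.972 -0.236  0.005] toolz [ 0.006  0.002 -1.   ]
shift [-1.2 -2.  -9.6] turn [-0.002  0.006 -0.005]
```

>>> jog_arm(rows=[[[0,0.006,-0.005],[-1,-2,-6],0.95],[[0,0,0],[0,0,-3],0.9],[[0,0,0],[0,0,0],0.8],[[0,0,0],[0,0,0],0.7],[[0,0,0],[0,0,0],0.55]])

```text
time_s: 42.2
ee_pos: [489.7, 3.9, 40.7]
tcp_rot: [2.473, 1.934, 0.006]
contact_force: [-1.0, 0.8, -0.7]
gripper_width: 63.0
```

>>> jog_arm(rows=[[[0,0,0],[0,0,0],0.45],[[0,0,0],[0,0,0],0.45],[[0,0,0],[0,0,0],0.45]], newtons=28)

```text
time_s: 42.5
ee_pos: [489.5, 3.8, 40.7]
tcp_rot: [2.473, 1.934, 0.006]
contact_force: [-0.1, 0.0, -0.8]
gripper_width: 61.7
```

Run:
```python
from cart import *
go(down(76.1,[487,4,38]))
```

```text
t 42.5 tcp [489.5   3.8  40.7] F [-0.1  0.  -0.8] w 61.7 j [ 0.541  0.59  -0.738  2.071  0.616  0.703  0.728]
 toolx [0.241 0.971 0.002] 76.06 tooly [ 0.971 -0.241  0.004] toolz [ 0.004  0.001 -1.   ]
shift [-2.5  0.2 -2.7] turn [-0.001  0.004  0.001]
```

>>> jog_arm(rows=[[[0,0,0],[0,0,10],0.45],[[0,0,0],[0,0,30],0.45],[[0,0,0],[0,0,40],0.45],[[0,0,0],[0,0,45],0.45],[[0,0,0],[2,10,30],0.45]])

```text
time_s: 43.0
ee_pos: [484.6, 13.3, 197.5]
tcp_rot: [-2.467, -1.931, 0.01]
contact_force: [0.9, -1.0, -2.7]
gripper_width: 61.8
```

>>> jog_arm(rows=[[[0,0,0.02],[8,35,5],0.45],[[0,0,0.025],[10,43,0],0.45],[[0,0,0.025],[10,43,0],0.45],[[0,0,0.025],[10,43,0],0.45],[[0,0,0.025],[10,43,0],0.45]])

```text
time_s: 43.5
ee_pos: [536.2, 217.7, 211.1]
tcp_rot: [2.363, 2.063, -0.006]
contact_force: [0.6, -0.2, -2.3]
gripper_width: 62.1
```

Run:
```python
from cart import *
go(down(86.3,B4+[180]))
```

```text
t 43.5 tcp [536.2 217.7 211.1] F [ 0.6 -0.2 -2.3] w 62.1 j [ 0.262  0.522 -0.934  1.737  0.467  1.124  0.617]
 toolx [ 0.135  0.991 -0.006] 82.26 tooly [ 0.991 -0.135  0.001] toolz [ 0.    -0.006 -1.   ]
shift [ 26.4 133.2 -31.1] turn [0.006 0.    0.071]
```

>>> jog_arm(rows=[[[0.005,0,0.025],[9,43,-3],0.45],[[0,0,0.025],[9,43,-6],0.45],[[0,0,0.02],[7,30,-10],0.45],[[0,0,0],[0,6,-12],0.45],[[0,0,0],[0,0,0],0.45]])

```text
time_s: 44.0
ee_pos: [558.1, 352.5, 181.2]
tcp_rot: [-2.276, -2.159, -0.002]
contact_force: [-0.2, -0.7, -2.8]
gripper_width: 61.6
```

Run:
```python
from cart import *
go(down(86.3,B4+[53]))
```

```text
t 44.0 tcp [558.1 352.5 181.2] F [-0.2 -0.7 -2.8] w 61.6 j [-0.016  0.694 -0.886  1.555  0.564  1.166  0.504]
 toolx [0.053 0.999 0.004] 86.99 tooly [ 0.999 -0.053 -0.003] toolz [-0.003  0.004 -1.   ]
shift [   4.5   -1.6 -128.2] turn [-0.004 -0.002 -0.012]
```

>>> jog_arm(rows=[[[-0.004,-0.002,-0.012],[6,-2,-20],0.45],[[0,0,0],[0,1,-25],0.45],[[0,0,0],[0,1,-22],0.45],[[0,0,0],[0,1,-10],0.45],[[0,0,0],[0,0,0],0.45]])

```text
time_s: 44.5
ee_pos: [567.5, 342.7, 99.6]
tcp_rot: [2.3, 2.131, -0.007]
contact_force: [0.6, 0.2, -1.8]
gripper_width: 61.8
```

Run:
```python
from cart import *
go(down(86.3,[566,350.9,53]))
```

```text
t 44.5 tcp [567.5 342.7  99.6] F [ 0.6  0.2 -1.8] w 61.8 j [-0.044  0.781 -0.816  1.599  0.64   1.051  0.446]
 toolx [ 0.076  0.997 -0.007] 85.62 tooly [ 0.997 -0.076  0.002] toolz [ 0.001 -0.007 -1.   ]
shift [ -1.5   8.2 -46.6] turn [0.007 0.001 0.012]
```

>>> jog_arm(rows=[[[0.006,0,0.011],[-2,7,-14],0.45],[[0,0,0],[-1,2,-14],0.45],[[0,0,0],[0,0,-9],0.45],[[0,0,0],[0,0,-3],0.45],[[0,0,0],[0,0,0],0.45]])

```text
time_s: 45.0
ee_pos: [566.1, 350.9, 58.0]
tcp_rot: [2.293, 2.143, 0.004]
contact_force: [-0.6, 0.3, -2.3]
gripper_width: 62.3
```

Run:
```python
from cart import *
go(down(86.3,[566,350.9,53]))
```

```text
t 45.0 tcp [566.1 350.9  58. ] F [-0.6  0.3 -2.3] w 62.3 j [-0.072  0.832 -0.786  1.614  0.681  0.986  0.419]
 toolx [ 0.068  0.998 -0.   ] 86.13 tooly [ 0.998 -0.068  0.003] toolz [ 0.003 -0.    -1.   ]
shift [-0.1  0.  -5. ] turn [0.    0.003 0.003]
```

>>> jog_arm(rows=[[[0,0.003,0],[0,0,-2],0.45],[[0,0,0],[0,0,-1.5],0.45],[[0,0,0],[0,0,0],0.45]])

```text
time_s: 45.3
ee_pos: [566.7, 351.7, 55.3]
tcp_rot: [2.294, 2.145, 0.003]
contact_force: [0.1, 0.9, -2.4]
gripper_width: 62.0
```

>>> jog_arm(rows=[[[0,0,0],[0,0,-1],0.45],[[0,0,0],[0,0,0],0.45]])

```text
time_s: 45.5
ee_pos: [567.0, 352.0, 54.9]
tcp_rot: [2.294, 2.145, 0.004]
contact_force: [-0.2, 0.1, -2.1]
gripper_width: 61.8
```

>>> jog_arm(rows=[[[0,0,0],[0,0,-0.7],0.45],[[0,0,0],[0,0,0],0.45]])

```text
time_s: 45.7
ee_pos: [567.2, 352.0, 54.5]
tcp_rot: [2.294, 2.144, 0.005]
contact_force: [0.3, 0.0, -3.2]
gripper_width: 62.0
```

>>> jog_arm(rows=[[[0,0,0],[0,0,-1.5],0.45],[[0,0,0],[0,0,0],0.45]])

```text
time_s: 45.9
ee_pos: [567.3, 352.0, 53.0]
tcp_rot: [2.294, 2.144, 0.005]
contact_force: [0.1, 0.0, -3.0]
gripper_width: 61.9
```

>>> jog_arm(rows=[[[0,0,0],[0,0,-1.2],0.45],[[0,0,0],[0,0,0],0.45]])

```text
time_s: 46.1
ee_pos: [567.5, 352.3, 53.1]
tcp_rot: [2.294, 2.144, 0.006]
contact_force: [0.1, 0.6, -2.5]
gripper_width: 61.6
```

>>> jog_arm(rows=[[[0,0,0],[0,0,-1.5],0.45],[[0,0,0],[0,0,0],0.45]])

```text
time_s: 46.3
ee_pos: [567.9, 352.7, 53.0]
tcp_rot: [2.293, 2.143, 0.007]
contact_force: [-0.2, -0.4, -3.0]
gripper_width: 62.1
```

Run:
```python
from cart import *
pose()
```

```text
t 46.3 tcp [567.9 352.7  53. ] F [-0.2 -0.4 -3. ] w 62.1 j [-0.076  0.84  -0.782  1.611  0.687  0.979  0.416]
 toolx [0.067 0.998 0.002] 86.13 tooly [ 0.998 -0.067  0.005] toolz [ 0.005  0.001 -1.   ]
```

>>> jog_arm(rows=[[[0,0,0],[0,0,-0.5],0.45],[[0,0,0],[0,0,0],0.69],[[0,0,0],[0,0,0],0.72],[[0,0,0],[0,0,0],0.8],[[0,0,0],[0,0,0],0.85]])

```text
time_s: 46.8
ee_pos: [568.6, 353.4, 52.8]
tcp_rot: [2.293, 2.143, 0.01]
contact_force: [-0.6, -0.3, 0.5]
gripper_width: 75.7
```

>>> jog_arm(rows=[[[0,0,0],[0,0,0],0.85],[[0,0,0],[0,0,12],0.85],[[0,0,0],[0,0,30],0.85],[[0,0,0],[0,0,45],0.9],[[0,0,0],[0,0,45],1]])

```text
time_s: 47.3
ee_pos: [563.8, 349.7, 182.5]
tcp_rot: [-2.293, -2.146, 0.011]
contact_force: [0.5, 1.3, 0.7]
gripper_width: 86.4
```

>>> jog_arm(rows=[[[0,0,0],[0,-40,40],1],[[0,0,0],[0,-45,20],1],[[0,0,0],[0,-45,0],1],[[0,0,0],[0,-45,0],1],[[0,0,0],[0,-45,0],1]])

```text
time_s: 47.8
ee_pos: [563.1, 143.8, 254.0]
tcp_rot: [2.274, 2.166, 0.022]
contact_force: [-0.0, 0.2, -0.3]
gripper_width: 91.8
```

>>> jog_arm(rows=[[[0,0,0],[0,-45,0],1],[[0,0,0],[0,-45,0],1],[[0,0,0],[0,-45,0],1],[[0,0,0],[0,0,0],1]])

```text
time_s: 48.2
ee_pos: [562.8, -5.1, 257.7]
tcp_rot: [2.278, 2.15, 0.02]
contact_force: [0.1, -1.0, -0.5]
gripper_width: 91.9
```

Run:
```python
from cart import *
pose()
for n in('top','side'):
    c=cap(n);P=cloud(c);im=c['img'].astype(int)
    for nm,p,z in(('c3',(438,358),79),('c4',(565,352),92)):
        m=(abs(P[...,2]-z)<6)&(np.hypot(P[...,0]-p[0],P[...,1]-p[1])<62)&(im[...,2]>45)
        q=P[m]
        if len(q)>50:
            r=cv2.minAreaRect(q[:,:2].astype(np.float32));k=np.linalg.lstsq(np.c_[q[:,:2]-q[:,:2].mean(0),np.ones(len(q))],q[:,2],rcond=None)[0];print(n,nm,np.round(r[0],1),np.round(r[1],1),round(r[2],1),'plane',k.round(3),len(q))
    save(c,n+'9.png')
    if n=='top':
        m=(np.hypot(P[...,0]-434,P[...,1]+341)<50)&(P[...,2]>90)&(P[...,2]<108);q=P[m]
        if len(q)>10:print('cup rim',cv2.minEnclosingCircle(q[:,:2].astype(np.float32)))
a=cv2.imread('pics/top9.png');b=cv2.imread('pics/side9.png')
v=np.hstack([cv2.resize(a[90:330,70:470],(480,288)),cv2.resize(b[50:330,180:460],(288,288))]);cv2.imwrite('pics/fin.png',v)
```

```text
t 48.2 tcp [562.8  -5.1 257.7] F [ 0.1 -1.  -0.5] w 91.9 j [ 0.729  0.436 -0.992  1.741  0.396  1.165  1.138]
 toolx [0.058 0.998 0.003] 86.67 tooly [ 0.998 -0.058  0.015] toolz [ 0.015  0.002 -1.   ]
top c3 [435.9 358.2] [59.6 99.5] 86.1 plane [-2.0000e-03 -2.0000e-03  7.9527e+01] 906
top c4 [563.9 352.4] [ 63.7 115. ] 85.9 plane [1.0000e-03 0.0000e+00 9.2288e+01] 1064
cup rim ((432.7037353515625, -343.1102294921875), 33.92993927001953)
side c3 [436.8 357.7] [60.1 99.3] 88.1 plane [2.0000e-03 7.0000e-03 8.1499e+01] 319
side c4 [565.1 352.9] [ 61.1 114.3] 85.3 plane [-6.0000e-03 -0.0000e+00  9.4101e+01] 90
```

View pics/fin.png

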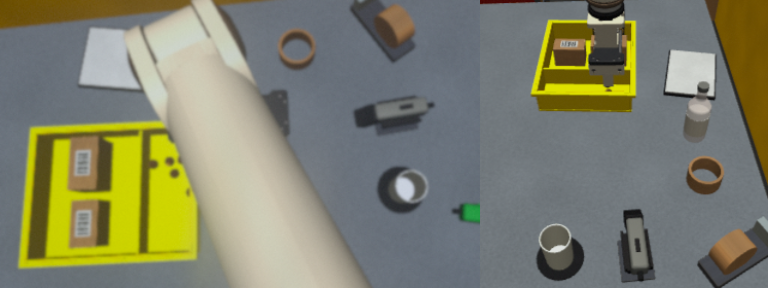

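The view shows both cartons flat with labels up in the wide bay, the knobs in the narrow bay, the empty cup on its mat and the scanner in its cradle, nose as before. I hand the job in.

```bash
python3 -c "
from bench import order
print(order.job_done())"
```

```text
the job is handed in; nothing more can be done
None
```

The order is packed and handed in at about 48 s of the 210 s. Only carton_3 and carton_4 were on the bench.

- **Scanning:** I scanned carton_3 first, then carton_4. The window was about 95 mm from the label, and the aim was within 2–3 mm of the label's middle by my model. Carton_3 was held about 1.5 s. Carton_4 was first held 1.5 s about 5 mm off the middle, then re-centred and held again. I had no direct reading that a scan registered.
- **Scanner:** It lies flat in its cradle again, nose towards +y as before.
- **Knobs and cup:** A top view after the pour showed six knobs in the narrow bay and an empty cup. In the last view the arm hid part of that bay. The cup stands upright, 1–3 mm from the middle of its mat.
- **Cartons:** Both are upright with labels up in the wide bay. From the top camera their tops are level, at 79.5 and 92.3 mm against 79 and 92 expected. The side camera reads about 2 mm higher, which is within its calibration.

- **Knocked carton:** Carton_4 was knocked about 28 mm aside while I was placing carton_3. I measured it again before picking it up.
- **Regrasp:** My first grip on carton_3 was too high, so I released it and took it again lower.

The bottle and tape roll were left alone.

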